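Hold the dispenser gate open over the catch pan

TASK

The bean dispenser is empty and I want to brush it out from above. Stand the small saucepan on the dispenser's base with the whole spout mouth over the pan, let go of the pan, and only then draw the spring-loaded gate slide out by its upright wooden grip until the middle of the grip is level with the brass pointer on the guide channel. Keep hold of the grip there: the job finishes with you still holding the gate at the pointer, the pan standing under the spout, the pointer's setting unchanged and everything else on the ledge left where it is.

Things in the scene. Friction and masses are not known exactly. Their poses are not given: they have to be found in the camera images.
- dispenser: fixed counter-top dry-goods dispenser, 290 mm tall. Origin on the ledge under the spout's axis; x from its open front to its back, z up, +y the way the gate draws out; turned up to 0.2 rad. Base plate 6 mm thick, x -90 to 110, y +-100 mm. Posts (radius 8 mm) at x 92, y +-80 carry a plate (z 122 to 128, x -60 to 105, y +-95), gate housing (x +-41, y +-60, to z 149) and open hopper (radius 62)
- spout (a point): centre of the spout's round mouth, 44 mm outside diameter, facing down, 95 mm above the ledge; a pan goes in below it, kept low, from the front or from the -y side, handle to the front. Axes as the dispenser's
- gate_grip (a point): on the gate slide, the middle of its upright wooden grip at a good gripping height: a block 46 mm wide along x, 14 thick along y, 40 tall, from 26 mm below this point (the slide's top, 133 mm above the ledge) to 14 mm above it; axes as the dispenser's. Closed, it is 150 mm from the spout's axis. The slide runs in a channel 67 mm wide, lips to z 136, out to dispenser y 260
- gate (a joint): how far the gate slide is drawn out, in m: 0 closed, grows towards the dispenser's +y, end stop at 0.085. A return spring always pulls it shut: about 4.4 N when closed, rising 1.1 N per 10 mm
- pointer (a joint): setting of the brass pointer, in m: the distance the gate has to be drawn out for the middle of its grip to be level with the pointer (35 to 62 mm). Held by friction, not to be moved
- mark (a point): tip of the brass pointer, a saddle 10 mm wide with a thumbscrew on the channel's back (+x) lip; the tip is 25 mm beside the channel's middle line, 146 mm above the ledge; axes as the dispenser's. The gate is at the mark when gate_grip has the same y as this point in the dispenser's frame. Braces under the channel reach down to z 75 mm at dispenser y 80 to 200
- pan: small steel saucepan, about 0.26 kg, 110 mm outside diameter (103 mm inside), 58 mm tall, flat bottom. Origin at the centre of its underside, z up. Its straight level handle points to the pan's -x, out to 216 mm from the centre: 22 mm wide along y, 18 mm thick, its middle 47 mm above the underside, dark wood from 81 to 206 mm
- pan_grip (a point): good gripping point on the pan's handle, mid-thickness, at x -135 mm, z 47 mm in the pan's frame; axes as the pan's
- jar: empty green glass jar, 72 mm diameter, 105 mm tall, origin under its centre; to be left alone
- molcajete: grey basalt three-legged mortar, 204 mm wide, 122 mm tall, on a cork trivet 12 mm thick, 220 mm wide; origin under its centre; to be left alone
- press: steel tortilla press, 190 mm plates, 95 mm tall with its handle folded over the top, origin under its centre; to be left alone
- rest: wooden pestle rest, 130 x 70 x 24 mm, origin under its centre; to be left alone
- pestle: basalt pestle, 120 mm long, 38 mm thick, lying along x in the rest, origin on its underside; to be left alone
- crock: white ceramic spoon holder, 100 mm diameter, 130 mm tall, wooden spoons in it up to 240 mm; origin under its centre; to be left alone
- salt: round wooden salt box, 88 mm diameter, 72 mm tall, origin under its centre; to be left alone
- lid: the hopper's aluminium lid lying on the ledge, 132 mm diameter, 30 mm tall with its knob, origin under its centre; to be left alone

How it is judged:
By the outcome, as a careful person would: the job done as asked, in the order asked, and still so for the second after the job is handed in, while the arm keeps its last pose, push and grip.
It also fails if it takes over 64 s, if anything falls off the work surface, if the arm or the gripper's body presses on something with over 40 N, if the wrist force passes 120 N, or if a joint passes its speed limit or range.

ROBOT

A 7-joint arm with a two-finger parallel gripper is mounted at the origin on the work surface. World frame = base frame: x ahead of the robot, y to its left, z up, the work surface at z = 0. Lengths are in m, angles in rad, forces in N, time in s.
With the tool pointing down it reaches from about 0.425 to 0.825 m from the base axis. Payload 3.6 kg.
Tool frame: the origin (TCP) lies on the centre line of the jaws, within the pads' length; the fingertips stand 25 mm ahead of it and the grasp point (between the pads) lies 6 mm ahead of it (ctrl.tcp_to_tips is the distance from the TCP to the fingertips, in m); z points along the fingers, y is the direction in which the jaws open and shut (so a half turn about z gives the same grasp; the last joint's range is limited). The gripper opens to 93 mm and grips with 3 to 60 N. Pads are 15 mm wide; open, the fingers measure 128 mm over their backs; the gripper's body (75 mm by 188 mm) begins 65 mm behind the grasp point.
Start: joints at [-1.188, 0.615, -0.013, 1.423, 0.008, 1.103, -0.04], TCP at [0.259, 0.596, 0.244] pointing down, gripper open.
Joint ranges: [-3.12, 3.12], [-0.3, 2.06], [-1.34, 1.32], [0.26, 2.42], [-1.36, 4.5], [0.01, 1.98], [-2.84, 2.84]. Speed limits (rad/s): [2.79, 2.79, 3.14, 3.14, 3.14, 3.14, 3.14].

INTERFACE

Orientations are given as a unit quaternion [x, y, z, w].
In Python, from rig import ctrl gives the robot as it stands.
- The arm moves only by the tool carry_out, never from a script. Its argument "rows" is a list that holds one entry, the list of rows, each a list of 7 numbers: the finger opening in mm, from 0 to 93, then the shift along the tool's x, y, z in mm, then the turn, a rotation vector about the tool's x, y, z in rad. In form: [[[gripper, x, y, z, ax, ay, az], ...]]. A call has 1 to 12 rows; each row is the pose to reach, as a shift and turn from the pose commanded when the call began, along the tool's axes at that moment; what a row does not reach only later rows make up. A row lasts 1/12 s, in which the tool goes at most 41.7 mm and 7.16 degrees, less where a joint would pass 70% of its speed; a pose out of reach is approached as far as the arm can. A call with a gripper value outside its range is refused whole. The fingers move at their own pace and stop on an object; "grip_force" is the grip in N (left out, the last holds). Time passes only in rows, so rows that repeat a pose let the fingers close. It gives the time, the measured TCP pose, the force and the opening at its end, in the units of the state.
- ctrl.get_obs(): the state, without advancing time (a new reading comes with each control period).
- ctrl.read_camera(name): name is "scene" or "side" or "wrist"; returns the picture (420x560x3 uint8, red, green, blue); there is no depth.
- ctrl.get_calibration(name): a dict with "fx", "fy", "cx", "cy" (pixels), "T" (4x4, takes a point from camera to world coordinates). Camera axes: x right, y up, looking along -z (the intrinsics and any distortion apply to the point x, -y, -z); pixel columns grow to the right and rows downward; lengths in m; the calibration is good to about 2 mm. A picture is of the moment at which its call begins: read the wrist's pose just before it. get_calibration takes no time and is no camera call; for the wrist camera it gives the pose at the moment of the call.
- ctrl.sign_off(): hands the job in, once; it reports no verdict.
The state is a dict: "t": time; "joint_positions": joint angles; "joint_velocities": joint speeds; "joint_torque": joint torques, N m; "tool_pos": TCP position; "tool_rot": TCP orientation; "ft_force": force on the tool from outside, world axes, zero at the start; "moment": the same for the moment, N m; "opening": finger opening in m.
Only numpy, scipy, OpenCV 4.12 (cv2) and the standard library are available. Lean on these libraries where they do the work, as an engineer would, in place of code of your own. Each camera call takes 0.05 s, during which the arm holds its last target.

## Working session

There is one attempt and no reset: what is moved stays moved. The work goes in short steps, Python scripts to look and compute and a tool call to move; the robot and the scene stay as the last step left them, time stands still between calls to the robot, and variables do not carry over. Pictures are saved under pics/ and viewed, and the job is handed in when it is done.

Besides the shell and the picture viewer there is one more tool, called after ">>>" in YAML: its name, and indented under it one key for each argument. carry_out: Moves the arm, as the interface text tells. Its arguments: {"type":"object","properties":{"rows":{"type":"array"},"grip_force":{"type":"number"}},"required":["rows"]}

```bash
ls; mkdir -p pics; python3 - <<'E'
from rig import ctrl
import cv2,json
print(ctrl.get_obs())
for n in ["scene","side","wrist"]:
    c=ctrl.get_calibration(n);print(n,c)
    cv2.imwrite(f"pics/{n}0.png",ctrl.read_camera(n)[:,:,::-1])
E
```

```text
pics
{'t': 0.0, 'joint_positions': array([-1.1875137 ,  0.61591434, -0.01258828,  1.42489333,  0.00810032,
        1.10338711, -0.04036679]), 'joint_velocities': array([-0.00181897,  0.00050288,  0.00074312, -0.00063361,  0.00057982,
        0.00158153, -0.00045507]), 'joint_torque': array([ 5.19787409e-04, -4.58941698e+01,  2.09451495e-01, -1.65741760e+01,
       -6.09938940e-02,  2.04975321e-02,  2.43734203e-04]), 'tool_pos': array([0.25868211, 0.59551695, 0.24248618]), 'tool_rot': array([ 2.03422941e-01,  9.79090128e-01, -1.25435259e-03, -2.33580021e-04]), 'ft_force': array([-0.07043816,  0.15508349, -0.23206416]), 'moment': array([0.01026106, 0.00826195, 0.04603133]), 'opening': 0.09306354397233238}
scene {'fx': 385.66892107047016, 'fy': 385.66892107047016, 'cx': 276.7765506499382, 'cy': 211.8613525509838, 'T': array([[-0.64607572, -0.55320301,  0.52588268,  1.16727206],
       [ 0.76316495, -0.45658432,  0.45728549,  0.51695765],
       [-0.01286192,  0.69677628,  0.71717319,  0.94450734],
       [ 0.        ,  0.        ,  0.        ,  1.        ]])}
side {'fx': 494.4278108095959, 'fy': 494.4278108095959, 'cx': 272.4037278767222, 'cy': 220.1517676845614, 'T': array([[ 0.65107811,  0.62651401, -0.42845944, -0.09904642],
       [-0.75893524,  0.52940783, -0.37913671, -0.58829107],
       [-0.01070468,  0.57202058,  0.82016941,  1.31906516],
       [ 0.        ,  0.        ,  0.        ,  1.        ]])}
wrist {'fx': 340.25189119902996, 'fy': 340.25189119902996, 'cx': 281.2071768782557, 'cy': 209.68701929224412, 'T': array([[ 0.39756245, -0.88120006, -0.25579396,  0.18713952],
       [ 0.91756973,  0.38084467,  0.11411891,  0.62453112],
       [-0.00314383, -0.28007819,  0.95997204,  0.38336845],
       [ 0.        ,  0.        ,  0.        ,  1.        ]])}
```

View pics/scene0.png

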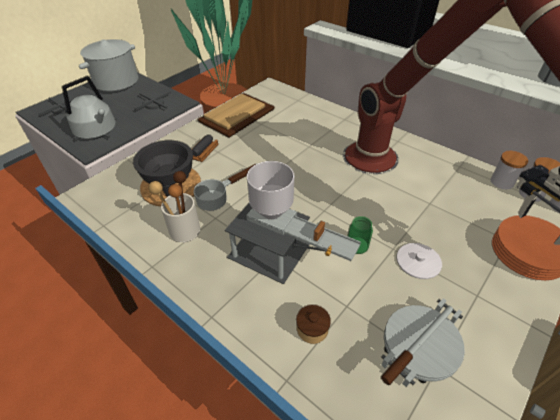

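View pics/side0.png

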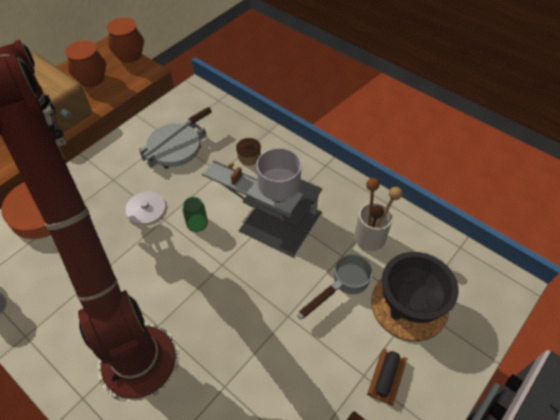

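View pics/wrist0.png

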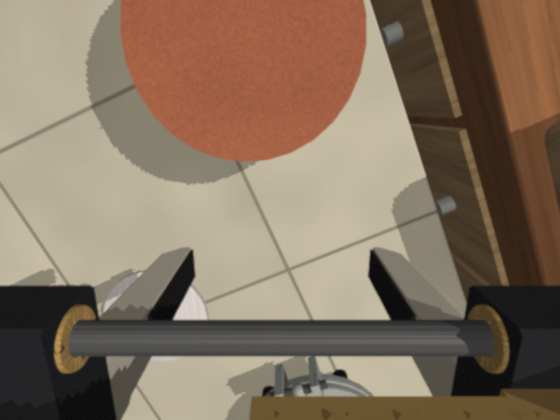

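```bash
cat > h.py <<'E'
import numpy as np,cv2
from scipy.spatial.transform import Rotation as R
from rig import ctrl
def P(c,p):
    p=np.asarray(p,float).reshape(-1,3); T=c["T"]
    q=(p-T[:3,3])@T[:3,:3]
    return np.c_[c["cx"]+c["fx"]*q[:,0]/-q[:,2], c["cy"]-c["fy"]*q[:,1]/-q[:,2]]
def ray(c,u,v):
    d=np.array([(u-c["cx"])/c["fx"],-(v-c["cy"])/c["fy"],-1]); d=c["T"][:3,:3]@d
    return c["T"][:3,3],d/np.linalg.norm(d)
def onz(c,u,v,z):
    o,d=ray(c,u,v); return o+d*(z-o[2])/d[2]
def tri(*obs):
    A=np.zeros((3,3));b=np.zeros(3)
    for c,u,v in obs:
        o,d=ray(c,u,v);M=np.eye(3)-np.outer(d,d);A+=M;b+=M@o
    p=np.linalg.solve(A,b)
    return p,[round(float(np.linalg.norm(np.cross(p-ray(c,u,v)[0],ray(c,u,v)[1]))*1e3),1) for c,u,v in obs]
def crop(im,x0,y0,x1,y1,s,name):
    cv2.imwrite(name,cv2.resize(im[y0:y1,x0:x1],None,fx=s,fy=s,interpolation=cv2.INTER_CUBIC))
E
python3 - <<'E'
import cv2;from h import crop
a=cv2.imread("pics/scene0.png");b=cv2.imread("pics/side0.png")
crop(a,185,150,375,290,4,"pics/scA.png")
crop(b,190,130,390,280,4,"pics/siA.png")
crop(b,290,230,390,330,6,"pics/siB.png")
E
```

```text
(no output)
```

View pics/scA.png

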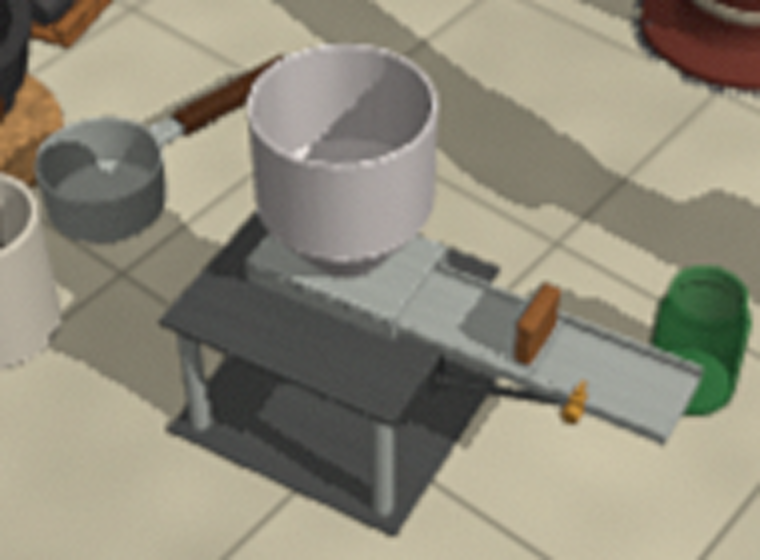

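View pics/siA.png

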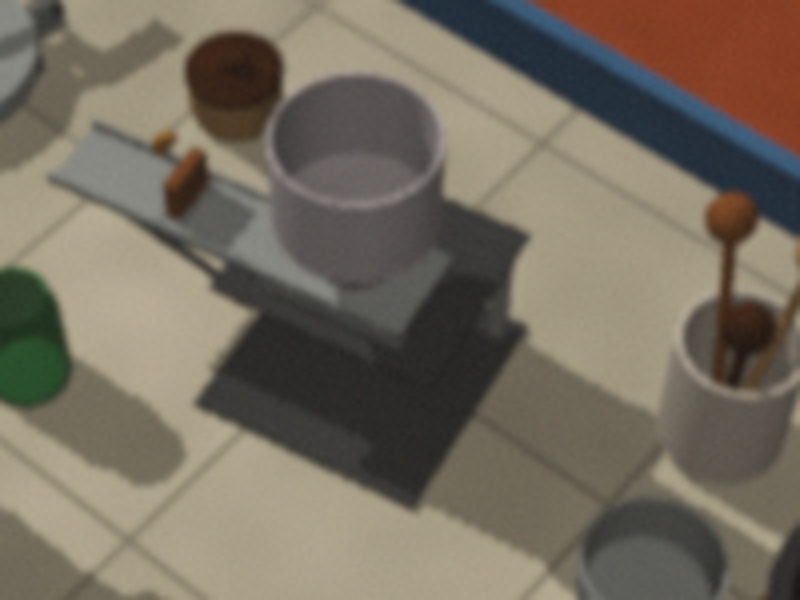

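View pics/siB.png

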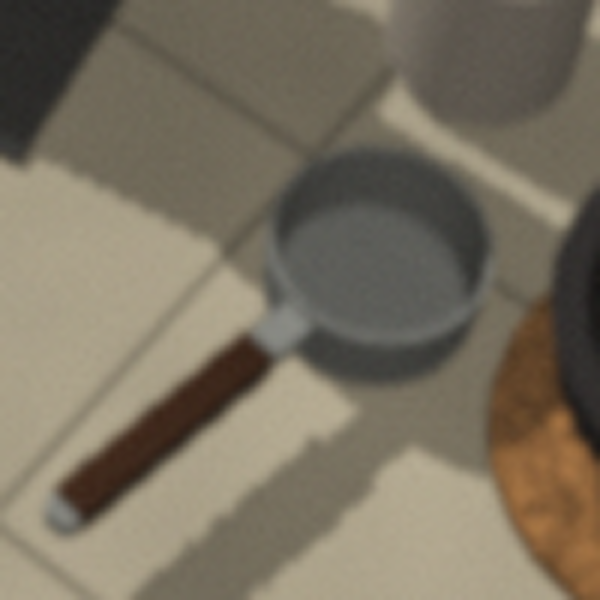

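```bash
cat > fit0.py <<'E'
from h import *
from scipy.optimize import least_squares
S=ctrl.get_calibration("scene");D=ctrl.get_calibration("side")
sc=lambda X,Y:(185+X/4,150+Y/4); sa=lambda X,Y:(190+X/4,130+Y/4); sb=lambda X,Y:(290+X/6,230+Y/6)
t=np.linspace(0,2*np.pi,720)
def ext(c,cen,r):
    q=P(c,cen+r*np.c_[np.cos(t),np.sin(t),0*t]);return np.array([q[:,0].min(),q[:,0].max(),q[:,1].min(),q[:,1].max()])
def circ(obs,r,x0):
    f=lambda p:np.concatenate([ext(c,p,r)-o for c,o in obs])
    s=least_squares(f,x0);return s.x,f(s.x)
hop=circ([(S,[sc(247,0)[0],sc(438,0)[0],sc(0,44)[1],sc(0,163)[1]]),(D,[sa(265,0)[0],sa(445,0)[0],sa(0,72)[1],sa(0,215)[1]])],.062,[.6,0,.29])
pan=circ([(S,[sc(37,0)[0],sc(164,0)[0],sc(0,118)[1],sc(0,205)[1]]),(D,[sb(270,0)[0],sb(492,0)[0],sb(0,148)[1],sb(0,345)[1]])],.055,[.6,-.2,.058])
for n,s in(("hop",hop),("pan",pan)):print(n,s[0].round(4),s[1].round(1))
for n,(u,v) in {"+-":sc(168,432),"++":sc(392,533)}.items():print("base",n,onz(S,u,v,.006).round(4))
for n,(u,v) in {"--":sa(415,508),"-+":sa(197,403),"+-":sa(525,328)}.items():print("base",n,onz(D,u,v,.006).round(4))
print("handle end",onz(D,*sb(65,512),.047).round(4),"bracket",onz(D,*sb(262,348),.056).round(4))
print("pointer",tri((S,*sc(577,395)),(D,*sa(165,138))))
print("grip top centre",tri((S,*sc(547,290)),(D,*sa(190,157))))
print("lip end back",tri((S,*sc(662,440)),(D,*sa(97,124))),"lip end front",tri((S,*sc(700,372)),(D,*sa(50,178))))
E
python3 fit0.py
```

```text
hop [ 0.5918 -0.0033  0.2851] [ 0.  -0.5 -0.6  0.5 -0.2 -0.3  0.9 -0.8]
pan [ 0.5787 -0.2984  0.0504] [-0.8 -0.3 -0.  -0.  -1.   0.  -0.1  0.3]
base +- [ 0.7252 -0.0718  0.006 ]
base ++ [0.6861 0.1173 0.006 ]
base -- [ 0.5244 -0.1215  0.006 ]
base -+ [0.4873 0.0727 0.006 ]
base +- [ 0.7147 -0.0822  0.006 ]
handle end [ 0.3728 -0.2691  0.047 ] bracket [ 0.4948 -0.2901  0.056 ]
pointer (array([0.59448284, 0.19788078, 0.1397662 ]), [2.4, 2.4])
grip top centre (array([0.56602255, 0.1451916 , 0.18196929]), [5.9, 5.9])
lip end back (array([0.57906372, 0.2580382 , 0.12589438]), [1.0, 1.0]) lip end front (array([0.51424888, 0.24653172, 0.12649999]), [1.3, 1.3])
```

```bash
cat >> h.py <<'E'
def go(x,y,z,tx,pitch=None):
    """shift(mm)/rotvec for target TCP, tool x heading angle tx (deg, world), tool z down"""
    o=ctrl.get_obs();R0=R.from_quat(o["tool_rot"]);a=np.deg2rad(tx)
    X=np.array([np.cos(a),np.sin(a),0]);Z=np.array([0,0,-1.]);Y=np.cross(Z,X)
    R1=R.from_matrix(np.c_[X,Y,Z])
    d=R0.inv().apply(np.array([x,y,z])-o["tool_pos"])*1e3;r=(R0.inv()*R1).as_rotvec()
    print("t",round(o["t"],2),"pos",o["tool_pos"].round(4),"tx",np.rad2deg(np.arctan2(*R0.as_matrix()[1::-1,0])).round(2),"open",round(o["opening"]*1e3,1),"F",o["ft_force"].round(1))
    print("shift",d.round(1),"rot",r.round(4),"rows",np.linalg.norm(d)/41.7,np.linalg.norm(r)/.125)
E
python3 -c "
from h import *
go(.66,.2,.37,191)"
```

```text
t 0.15 pos [0.2588 0.5957 0.2428] tx 156.52 open 92.9 F [0.6 0.3 1.2]
shift [-525.7 -203.3 -126.8] rot [-1.900e-03 -5.000e-04 -6.018e-01] rows 13.853678554834602 4.814042948202427
```

>>> carry_out:
  rows:
    - [[93, -526, -203, -127, 0, 0, -0.6], [93, -526, -203, -127, 0, 0, -0.6], [93, -526, -203, -127, 0, 0, -0.6], [93, -526, -203, -127, 0, 0, -0.6], [93, -526, -203, -127, 0, 0, -0.6], [93, -526, -203, -127, 0, 0, -0.6], [93, -526, -203, -127, 0, 0, -0.6], [93, -526, -203, -127, 0, 0, -0.6], [93, -526, -203, -127, 0, 0, -0.6], [93, -526, -203, -127, 0, 0, -0.6], [93, -526, -203, -127, 0, 0, -0.6], [93, -526, -203, -127, 0, 0, -0.6]]

```text
t: 1.15
tool_pos: [0.6073, 0.252, 0.3537]
tool_rot: [-0.095, 0.995, -0.0, -0.0]
ft_force: [0.6, -0.3, -0.0]
opening: 0.093
```

```bash
python3 - <<'E'
from h import *
go(.66,.2,.37,191)
c=ctrl.get_calibration("wrist");im=ctrl.read_camera("wrist")
np.save("w1.npy",c["T"]);cv2.imwrite("pics/w1.png",im[:,:,::-1])
E
```

```text
t 1.15 pos [0.6073 0.252  0.3537] tx -169.1 open 93.0 F [ 0.6 -0.3 -0. ]
shift [-41.9 -61.  -16.3] rot [-0.0002 -0.0007 -0.0018] rows 1.817034471687778 0.015464021842251013
```

View pics/w1.png

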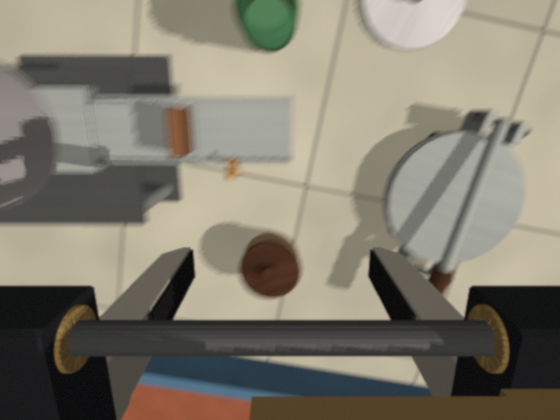

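>>> carry_out:
  rows:
    - [[93, 20, -90, -20, 0, 0, 0], [93, 20, -90, -20, 0, 0, 0], [93, 20, -90, -20, 0, 0, 0], [93, 20, -90, -20, 0, 0, 0]]

```text
t: 1.53
tool_pos: [0.6048, 0.1559, 0.3746]
tool_rot: [-0.091, 0.996, -0.002, 0.001]
ft_force: [-0.4, 0.0, 0.3]
opening: 0.093
```

```bash
python3 - <<'E'
from h import *
go(.66,.2,.37,191)
c=ctrl.get_calibration("wrist");im=ctrl.read_camera("wrist")
np.save("w2.npy",c["T"]);im=im[:,:,::-1].copy();cv2.imwrite("pics/w2.png",im)
a=cv2.imread("pics/w1.png")
crop(a,0,40,310,230,2.58,"pics/w1c.png")
crop(im,0,0,560,280,1.42,"pics/w2c.png")
E
```

```text
t 1.53 pos [0.6048 0.1559 0.3746] tx -169.61 open 93.0 F [-0.4  0.   0.3]
shift [-62.2  33.4   4.5] rot [-0.0035  0.0016 -0.0107] rows 1.6963113224959245 0.09132672284060285
```

View pics/w1c.png

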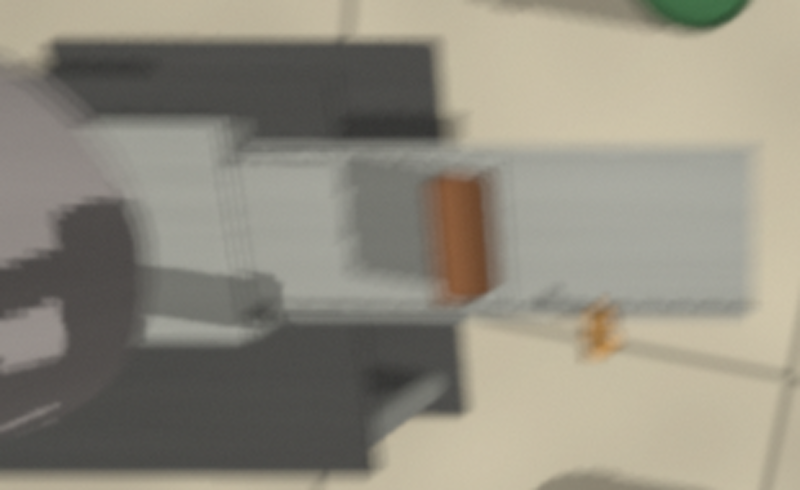

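View pics/w2c.png

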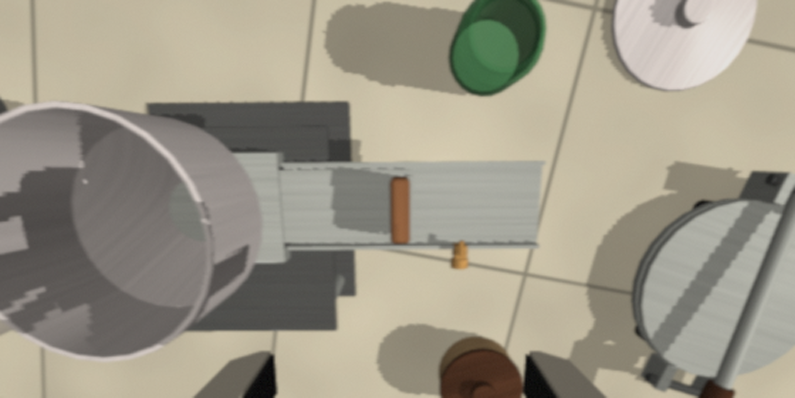

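```bash
python3 - <<'E'
from h import *
im=cv2.imread("pics/w2.png")
crop(im,190,100,390,230,4,"pics/w2d.png")
go(.62,.24,.40,190.4)
go(.56,.07,.41,190.4)
E
```

```text
t 1.58 pos [0.604  0.1599 0.3738] tx -169.33 open 92.8 F [-0.6  0.6 -0.1]
shift [-30.6  75.8 -26.2] rot [-0.0003  0.0006  0.0048] rows 2.0576206682660376 0.0387245429847275
t 1.58 pos [0.604  0.1599 0.3738] tx -169.33 open 92.8 F [-0.6  0.6 -0.1]
shift [ 59.9 -80.2 -36.2] rot [-0.0003  0.0006  0.0048] rows 2.551503105897973 0.0387245429847275
```

View pics/w2d.png

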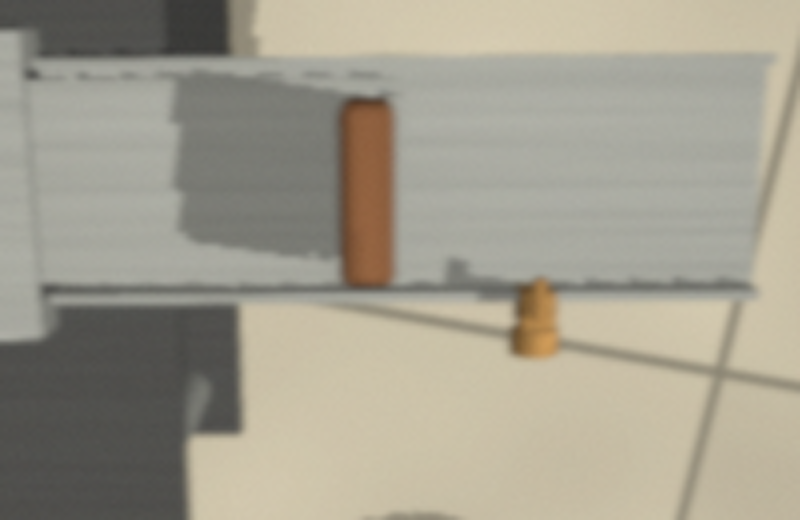

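>>> carry_out:
  rows:
    - [[93, -30, 60, -20, 0, 0, 0], [93, -30, 60, -20, 0, 0, 0], [93, -30, 60, -20, 0, 0, 0], [93, -30, 60, -20, 0, 0, 0], [93, -30, 60, -20, 0, 0, 0], [93, -30, 60, -20, 0, 0, 0], [93, -30, 60, -20, 0, 0, 0]]

```text
t: 2.17
tool_pos: [0.6218, 0.2254, 0.3932]
tool_rot: [-0.094, 0.996, -0.0, -0.0]
ft_force: [-0.3, 0.2, 0.9]
opening: 0.0934
```

```bash
python3 - <<'E'
from h import *
go(.62,.24,.40,190.4)
c=ctrl.get_calibration("wrist");im=ctrl.read_camera("wrist")
go(.62,.24,.40,190.4)
go(.56,.07,.41,190.4)
np.save("w3.npy",c["T"]);im=im[:,:,::-1].copy();cv2.imwrite("pics/w3.png",im)
crop(im,0,0,560,280,1.42,"pics/w3c.png")
E
```

```text
t 2.17 pos [0.6218 0.2254 0.3932] tx -169.17 open 93.4 F [-0.3  0.2  0.9]
shift [-1.  14.7 -6.8] rot [-0.0008 -0.0008  0.0076] rows 0.3887517090803416 0.06119529967957358
t 2.22 pos [0.6218 0.2253 0.3934] tx -169.17 open 93.0 F [0.1 0.3 0.2]
shift [-1.  14.8 -6.6] rot [-0.0006 -0.0004  0.0075] rows 0.3885252892224249 0.05998078045772677
t 2.22 pos [0.6218 0.2253 0.3934] tx -169.17 open 93.0 F [0.1 0.3 0.2]
shift [  89.9 -140.9  -16.5] rot [-0.0006 -0.0004  0.0075] rows 4.028253815775344 0.05998078045772677
```

View pics/w3c.png

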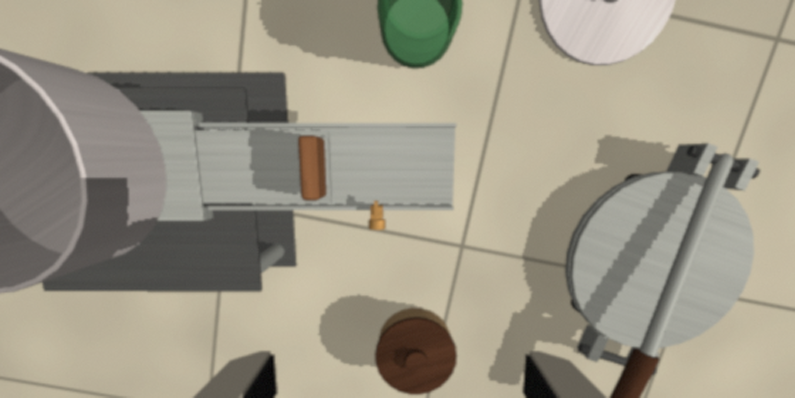

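>>> carry_out:
  rows:
    - [[93, 80, -120, -10, 0, 0, 0], [93, 80, -120, -10, 0, 0, 0], [93, 80, -120, -10, 0, 0, 0], [93, 80, -120, -10, 0, 0, 0], [93, 80, -120, -10, 0, 0, 0], [93, 80, -120, -10, 0, 0, 0], [93, 80, -120, -10, 0, 0, 0], [93, 80, -120, -10, 0, 0, 0]]

```text
t: 2.88
tool_pos: [0.5661, 0.095, 0.4032]
tool_rot: [-0.096, 0.995, 0.001, -0.0]
ft_force: [-0.4, -0.2, -0.2]
opening: 0.0932
```

```bash
python3 - <<'E'
from h import *
c=ctrl.get_calibration("wrist");im=ctrl.read_camera("wrist")
go(.445,-.25,.41,172)
np.save("w4.npy",c["T"]);im=im[:,:,::-1].copy();cv2.imwrite("pics/w4.png",im)
crop(im,0,0,560,300,1.42,"pics/w4c.png")
a=cv2.imread("pics/w3.png")
crop(a,130,70,330,220,4,"pics/w3d.png")
crop(im,170,60,430,260,3,"pics/w4d.png")
E
```

```text
t 2.93 pos [0.5661 0.095  0.403 ] tx -168.95 open 93.2 F [ 0.2  0.9 -0.1]
shift [ 185.  -315.3   -7.2] rot [ 0.0008 -0.0008  0.3325] rows 8.769342872518946 2.6601821056614
```

View pics/w4c.png

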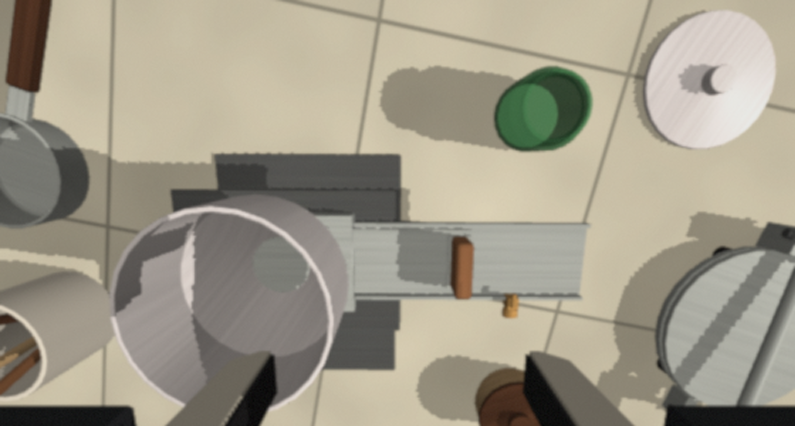

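View pics/w3d.png

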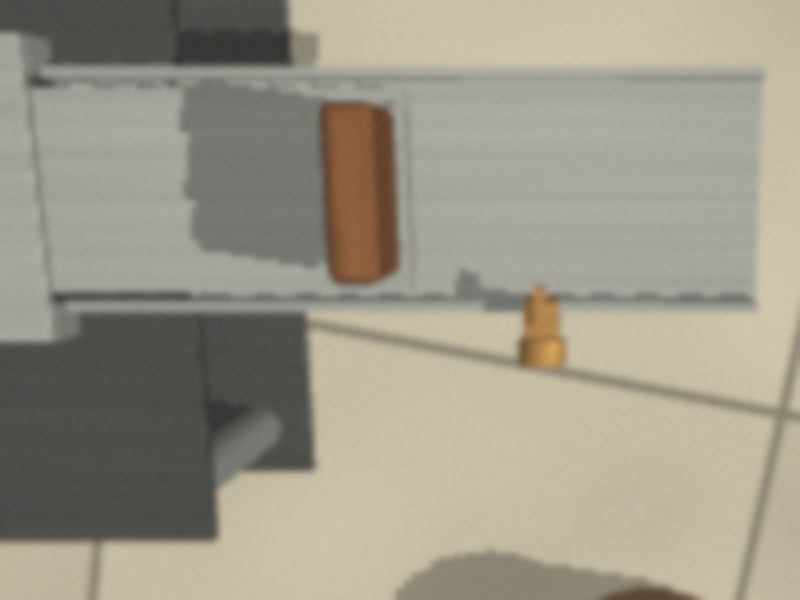

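View pics/w4d.png

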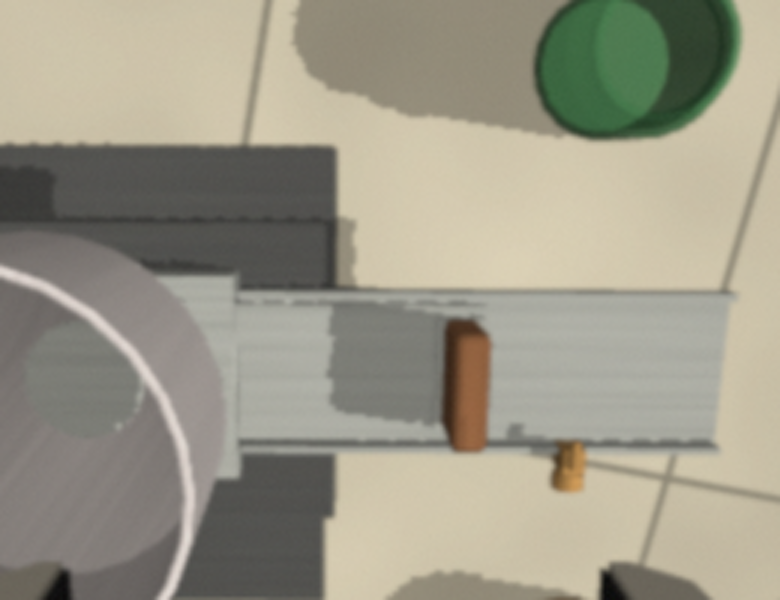

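```bash
python3 - <<'E'
from h import *
a=cv2.imread("pics/w3.png");b=cv2.imread("pics/w4.png")
x=cv2.resize(a[85:170,195:295],None,fx=8,fy=7,interpolation=cv2.INTER_CUBIC)
cv2.imwrite("pics/w3e.png",x)
x=cv2.resize(b[155:230,305:385],None,fx=8,fy=8,interpolation=cv2.INTER_CUBIC)
cv2.imwrite("pics/w4e.png",x)
E
```

```text
(no output)
```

View pics/w3e.png

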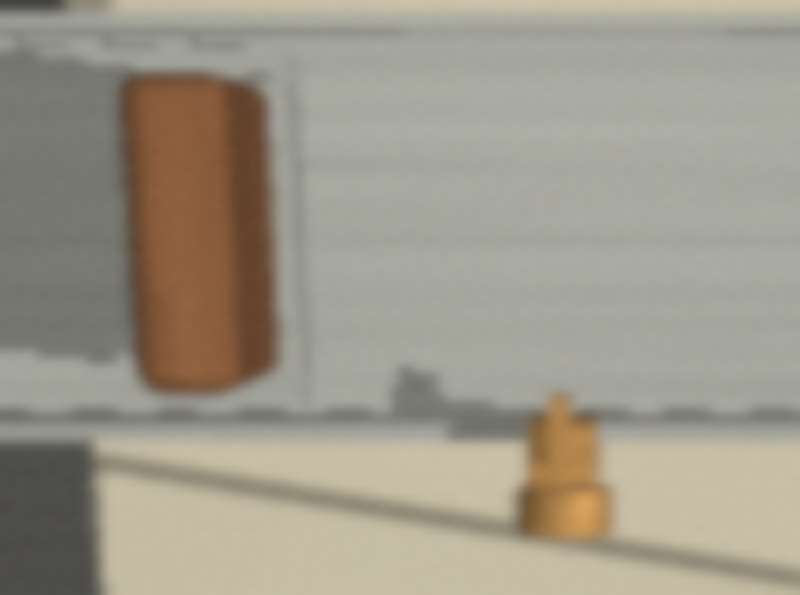

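View pics/w4e.png

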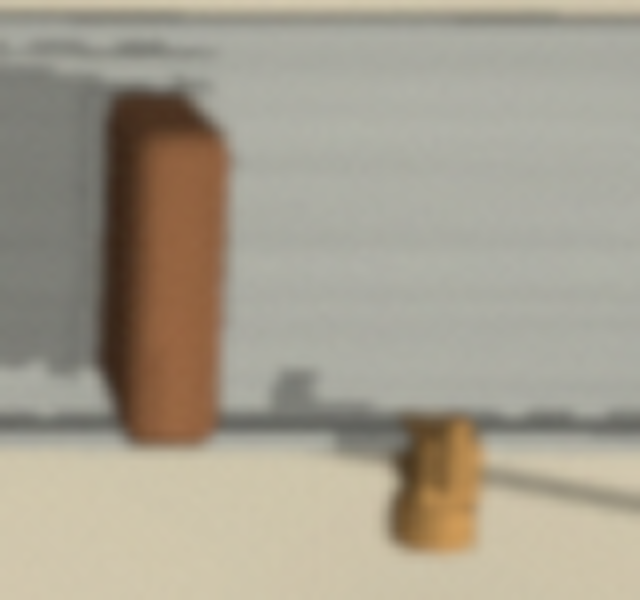

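```bash
cat > m.py <<'E'
from h import *
c=ctrl.get_calibration("wrist")
W3=dict(c,T=np.load("w3.npy"));W4=dict(c,T=np.load("w4.npy"))
e3=lambda X,Y:(195+X/8,85+Y/7);e4=lambda X,Y:(305+X/8,155+Y/8)
d3=lambda X,Y:(130+X/4,70+Y/4);d4=lambda X,Y:(170+X/3,60+Y/3);c4=lambda X,Y:(X/1.42,Y/1.42);c3=c4
print("grip",tri((W3,*e3(185,233)),(W4,*e4(179,288))),onz(W3,*e3(185,233),.173).round(4),onz(W4,*e4(179,288),.173).round(4))
print("tip",tri((W3,*e3(558,395)),(W4,*e4(438,415))),onz(W3,*e3(558,395),.146).round(4),onz(W4,*e4(438,415),.146).round(4))
print("chan front",tri((W3,*d3(762,72)),(W4,*d4(733,293))))
print("chan back",tri((W3,*d3(755,308)),(W4,*d4(717,449))))
print("base-+",tri((W3,*c3(285,73)),(W4,*c4(401,154))))
print("base ++ w3",onz(W3,*c3(295,266),.006), "base -- w4",onz(W4,*c4(213,155),.006))
t3=[onz(W3,*e3(*p),.173)[:2] for p in((125,78),(228,80),(243,385),(143,388))]
t4=[onz(W4,*e4(*p),.173)[:2] for p in((147,135),(225,135),(215,440),(130,440))]
for t in(t3,t4):
    t=np.array(t);print((t*1e3).round(1).tolist()); v=(t[2]+t[3]-t[0]-t[1]);print("xdir",np.arctan2(v[1],v[0]),np.linalg.norm(v)/2)
E
python3 m.py
```

```text
grip (array([0.56463573, 0.14529598, 0.17018445]), [0.1, 0.1]) [0.5646 0.1458 0.173 ] [0.564  0.1448 0.173 ]
tip (array([0.58235136, 0.19541639, 0.13799543]), [0.6, 0.6]) [0.581  0.1959 0.146 ] [0.5811 0.1929 0.146 ]
chan front (array([0.51233712, 0.24658274, 0.12970462]), [0.4, 0.4])
chan back (array([0.57633252, 0.25869793, 0.13189657]), [0.4, 0.4])
base-+ (array([0.4861013 , 0.07864833, 0.00115285]), [0.4, 0.4])
base ++ w3 [0.6816003 0.115178  0.006    ] base -- w4 [ 0.52539335 -0.11797455  0.006     ]
[[544.6, 135.4], [542.4, 148.1], [584.8, 156.2], [587.7, 143.5]]
xdir 0.18678370628258187 0.04351949333873685
[[543.8, 135.5], [541.8, 146.1], [584.6, 154.9], [586.9, 143.1]]
xdir 0.18835008905234277 0.04368008383443771
```

```bash
python3 - <<'E'
from h import *
go(.50,-.27,.38,172)
E
```

```text
t 2.93 pos [0.5661 0.095  0.403 ] tx -168.95 open 93.2 F [ 0.2  0.9 -0.1]
shift [ 134.9 -345.5   22.8] rot [ 0.0008 -0.0008  0.3325] rows 8.911802484163916 2.6601821056614
```

>>> carry_out:
  rows:
    - [[93, 135, -345, 10, 0, 0, 0.333], [93, 135, -345, 10, 0, 0, 0.333], [93, 135, -345, 10, 0, 0, 0.333], [93, 135, -345, 10, 0, 0, 0.333], [93, 135, -345, 10, 0, 0, 0.333], [93, 135, -345, 10, 0, 0, 0.333], [93, 135, -345, 23, 0, 0, 0.333], [93, 135, -345, 23, 0, 0, 0.333], [93, 135, -345, 23, 0, 0, 0.333], [93, 135, -345, 23, 0, 0, 0.333], [93, 135, -345, 23, 0, 0, 0.333], [93, 135, -345, 23, 0, 0, 0.333]]

```text
t: 3.93
tool_pos: [0.4998, -0.2696, 0.38]
tool_rot: [0.07, 0.998, 0.001, -0.0]
ft_force: [-0.3, -0.1, 0.1]
opening: 0.0937
```

```bash
python3 - <<'E'
from h import *
c=ctrl.get_calibration("wrist");im=ctrl.read_camera("wrist")
go(.445,-.279,.20,172)
np.save("w5.npy",c["T"]);im=im[:,:,::-1].copy();cv2.imwrite("pics/w5.png",im)
E
```

```text
t 3.98 pos [ 0.5    -0.2688  0.3803] tx 172.04 open 93.1 F [ 0.1 -0.1 -0.4]
shift [ 53.1 -18.  180.3] rot [0.0016 0.0001 0.0007] rows 4.5268276578340165 0.013884587635698527
```

View pics/w5.png

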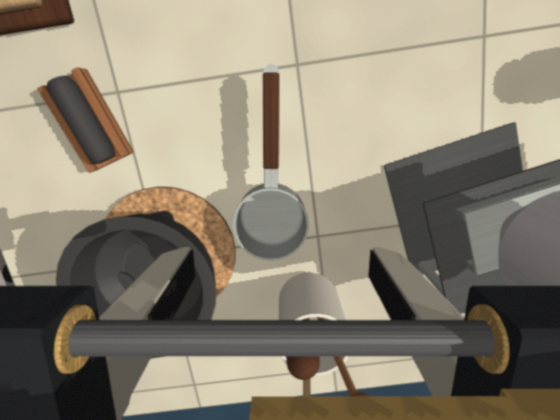

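```bash
python3 - <<'E'
from h import *
im=cv2.imread("pics/w5.png");crop(im,220,50,320,270,3,"pics/w5c.png")
E
```

```text
(no output)
```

View pics/w5c.png

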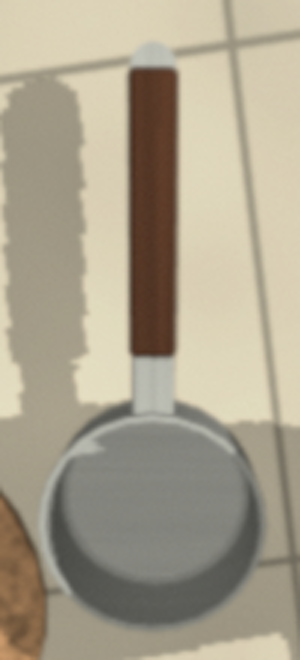

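```bash
cat > m2.py <<'E'
from fit0 import *
c=ctrl.get_calibration("wrist");W5=dict(c,T=np.load("w5.npy"))
k=lambda X,Y:(220+X/3,50+Y/3)
f=lambda p:(ext(W5,np.r_[p,.058],.055)-[k(41,0)[0],k(264,0)[0],k(0,408)[1],k(0,628)[1]])
s=least_squares(f,[.58,-.29]);print("--pan rim w5",s.x.round(4),f(s.x).round(1))
a=onz(W5,*k(153,68),.056);b=onz(W5,*k(153,356),.056);print("wood",a.round(4),b.round(4),np.linalg.norm(a-b))
d=(b-a)[:2]/np.linalg.norm(b-a);print("yaw",np.arctan2(d[1],d[0]))
print("grip from a:",a[:2]+d*.071,"from b:",b[:2]-d*.054,"centre from wood",a[:2]+d*.206)
print("tri far",tri((W5,*k(153,68)),(D,*sb(78,494))),"near",tri((W5,*k(153,356)),(D,*sb(262,345))))
v=s.x-a[:2];print("yaw via rim",np.arctan2(v[1],v[0]),np.linalg.norm(v))
E
python3 m2.py|sed -n '/--pan/,$p'
```

```text
--pan rim w5 [ 0.5747 -0.2974] [-1.2  1.2  0.3 -0.2]
wood [ 0.3746 -0.2674  0.056 ] [ 0.4963 -0.2855  0.056 ] 0.12301295527261924
yaw -0.14809960817830872
grip from a: [ 0.44485993 -0.27784778] from b: [ 0.44289463 -0.27755458] centre from wood [ 0.57838212 -0.29776822]
tri far (array([ 0.37657811, -0.26960754,  0.06238293]), [2.7, 2.7]) near (array([ 0.49820841, -0.28678522,  0.04953118]), [1.3, 1.3])
yaw via rim -0.1489056083155221 0.2022897828407703
```

```bash
python3 - <<'E'
from h import *
c=ctrl.get_calibration("wrist");W5=dict(c,T=np.load("w5.npy"))
for p in((58,280),(215,280),(137,212),(100,225),(175,220)):print("mol",p,onz(W5,*p,.13).round(3))
print("trivet",onz(W5,160,187,.012).round(3),"rest",onz(W5,130,152,.024).round(3),"crock",onz(W5,280,290,.13).round(3))
go(.45,-.2786,.15,171.5)
go(.45,-.2786,.053,171.5)
E
```

```text
mol (58, 280) [ 0.588 -0.571  0.13 ]
mol (215, 280) [ 0.616 -0.373  0.13 ]
mol (137, 212) [ 0.514 -0.448  0.13 ]
mol (100, 225) [ 0.524 -0.497  0.13 ]
mol (175, 220) [ 0.53  -0.406  0.13 ]
trivet [ 0.508 -0.46   0.012] rest [ 0.449 -0.486  0.024] crock [ 0.641 -0.293  0.13 ]
t 3.98 pos [ 0.5    -0.2688  0.3803] tx 172.04 open 93.1 F [ 0.1 -0.1 -0.4]
shift [ 48.2 -16.9 230.3] rot [0.0016 0.     0.0095] rows 5.6560595420423745 0.0767038256642944
t 3.98 pos [ 0.5    -0.2688  0.3803] tx 172.04 open 93.1 F [ 0.1 -0.1 -0.4]
shift [ 48.2 -17.1 327.3] rot [0.0016 0.     0.0095] rows 7.943156183366905 0.0767038256642944
```

>>> carry_out:
  rows:
    - [[93, 48, -17, 200, 0, 0, 0.01], [93, 48, -17, 200, 0, 0, 0.01], [93, 48, -17, 200, 0, 0, 0.01], [93, 48, -17, 200, 0, 0, 0.01], [93, 48, -17, 200, 0, 0, 0.01], [93, 48, -17, 240, 0, 0, 0.01], [93, 48, -17, 280, 0, 0, 0.01], [93, 48, -17, 310, 0, 0, 0.01], [93, 48, -17, 327, 0, 0, 0.01], [93, 48, -17, 327, 0, 0, 0.01], [93, 48, -17, 327, 0, 0, 0.01], [93, 48, -17, 327, 0, 0, 0.01]]

```text
t: 4.98
tool_pos: [0.4505, -0.2806, 0.0549]
tool_rot: [0.075, 0.997, -0.0, 0.001]
ft_force: [0.4, 0.1, 0.6]
opening: 0.0929
```

```bash
python3 - <<'E'
from h import *
c=ctrl.get_calibration("wrist");im=ctrl.read_camera("wrist")
go(.45,-.2786,.053,171.5)
im=im[:,:,::-1].copy();cv2.imwrite("pics/w6.png",im)
E
```

```text
t 5.03 pos [ 0.4505 -0.281   0.0553] tx 171.34 open 92.8 F [-0.1 -0.5  0.9]
shift [0.9 2.3 2.3] rot [-0.001   0.0037 -0.0028] rows 0.0797566163654589 0.03789344722458992
```

View pics/w6.png

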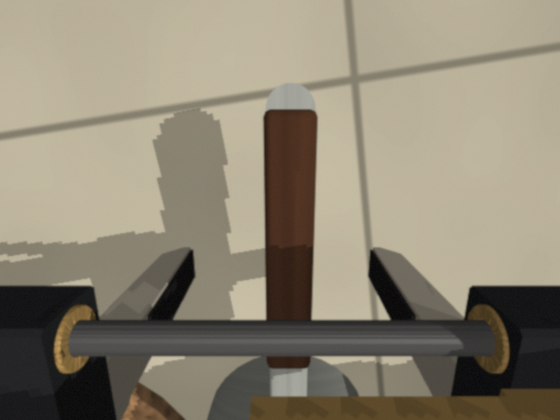

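>>> carry_out:
  rows:
    - [[93, 1, 2.5, 2, 0, 0, -0.003], [60, 1, 2.5, 2, 0, 0, -0.003], [30, 1, 2.5, 2, 0, 0, -0.003], [10, 1, 2.5, 2, 0, 0, -0.003], [10, 1, 2.5, 2, 0, 0, -0.003], [10, 1, 2.5, 2, 0, 0, -0.003], [10, 1, 2.5, 2, 0, 0, -0.003], [10, 1, 2.5, 2, 0, 0, -0.003], [10, 1, 2.5, 2, 0, 0, -0.003]]
  grip_force: 55

```text
t: 5.78
tool_pos: [0.4481, -0.2785, 0.0515]
tool_rot: [0.075, 0.997, -0.0, -0.0]
ft_force: [-0.4, -0.4, 0.6]
opening: 0.0442
```

```bash
python3 -c "
from h import *
go(.45,-.2786,.053,171.5)"
```

```text
t 5.78 pos [ 0.4481 -0.2785  0.0515] tx 171.42 open 44.2 F [-0.4 -0.4  0.6]
shift [-1.9  0.1 -1.5] rot [-0.     -0.0001 -0.0014] rows 0.05863304910973149 0.011508189521065375
```

Still closing (44 mm); wait more.

>>> carry_out:
  rows:
    - [[10, 0, 0, 0, 0, 0, 0], [10, 0, 0, 0, 0, 0, 0], [10, 0, 0, 0, 0, 0, 0], [10, 0, 0, 0, 0, 0, 0], [10, 0, 0, 0, 0, 0, 0], [10, 0, 0, 0, 0, 0, 0], [10, 0, 0, 0, 0, 0, 0], [10, 0, 0, 0, 0, 0, 0]]

```text
t: 6.45
tool_pos: [0.4481, -0.2782, 0.0515]
tool_rot: [0.075, 0.997, 0.0, -0.0]
ft_force: [-0.2, 0.7, 0.2]
opening: 0.0214
```

>>> carry_out:
  rows:
    - [[10, 0, 0, -5, 0, 0, 0], [10, 0, 0, -10, 0, 0, 0], [10, 0, 0, -15, 0, 0, 0], [10, 0, 0, -20, 0, 0, 0], [10, 0, 0, -20, 0, 0, 0], [10, 0, 0, -20, 0, 0, 0]]

```text
t: 6.95
tool_pos: [0.4483, -0.2786, 0.072]
tool_rot: [0.075, 0.997, -0.0, 0.0]
ft_force: [-0.1, 0.1, -2.5]
opening: 0.0216
```

```bash
python3 - <<'E'
from h import *
c=ctrl.get_calibration("wrist");im=ctrl.read_camera("wrist")
go(.45,-.2786,.053,171.5)
cv2.imwrite("pics/w7.png",im[:,:,::-1])
cv2.imwrite("pics/sd7.png",cv2.resize(ctrl.read_camera("side")[160:340,200:420,::-1],None,fx=3.3,fy=3.3,interpolation=cv2.INTER_CUBIC))
E
```

```text
t 7.0 pos [ 0.4481 -0.2785  0.0717] tx 171.42 open 21.6 F [-0.  -0.4 -2.3]
shift [-1.9  0.2 18.7] rot [-0.0002  0.0001 -0.0014] rows 0.451389453133689 0.011554297006795734
```

View pics/w7.png

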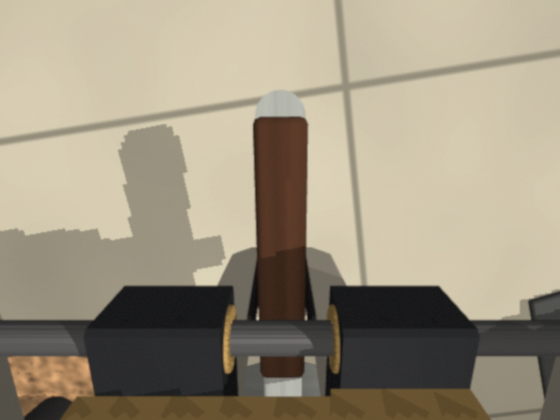

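View pics/sd7.png

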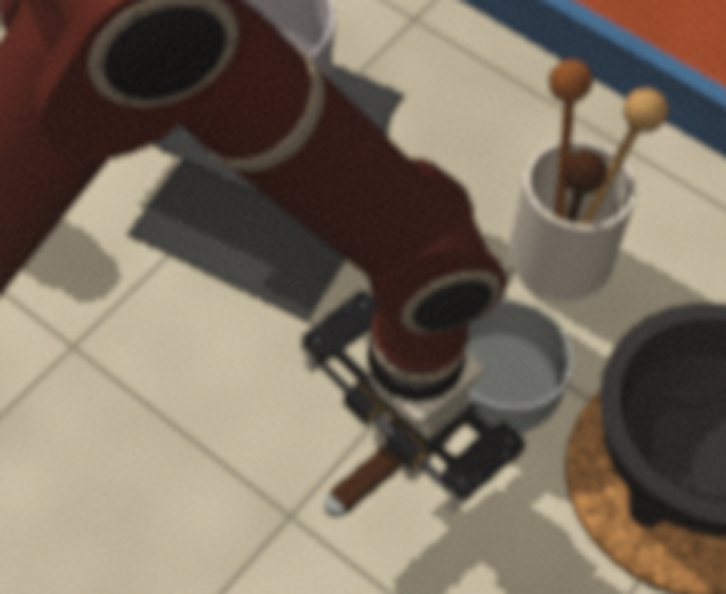

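```bash
python3 - <<'E'
from h import *
im=ctrl.read_camera("scene")[:,:,::-1]
cv2.imwrite("pics/sc8.png",cv2.resize(im[60:300,120:420],None,fx=2.5,fy=2.5,interpolation=cv2.INTER_CUBIC))
th=.187;c,s=np.cos(th),np.sin(th);O=np.array([.5927,-.0027])
M=np.array([[c,-s],[s,c]])
for X,Y in((-10,0),(-10,-60),(-10,-170)):
    pc=O+M@[X/1e3,Y/1e3]; t=pc-M@[.1306,0]; print("pan",pc.round(4));go(*t,.0715,180+np.rad2deg(th))
E
```

```text
pan [ 0.5829 -0.0046]
t 7.1 pos [ 0.4479 -0.2783  0.0714] tx 171.42 open 21.7 F [ 0.4 -0.9 -2.2]
shift [ 3.070e+01  2.477e+02 -1.000e-01] rot [ 2.000e-04 -5.000e-04 -3.368e-01] rows 5.984581936711141 2.69408249057889
pan [ 0.594  -0.0635]
t 7.1 pos [ 0.4479 -0.2783  0.0714] tx 171.42 open 21.7 F [ 0.4 -0.9 -2.2]
shift [ 1.08e+01  1.91e+02 -1.00e-01] rot [ 2.000e-04 -5.000e-04 -3.368e-01] rows 4.5885662780044205 2.69408249057889
pan [ 0.6145 -0.1716]
t 7.1 pos [ 0.4479 -0.2783  0.0714] tx 171.42 open 21.7 F [ 0.4 -0.9 -2.2]
shift [-25.5  87.2  -0.1] rot [ 2.000e-04 -5.000e-04 -3.368e-01] rows 2.179085365949306 2.69408249057889
```

View pics/sc8.png

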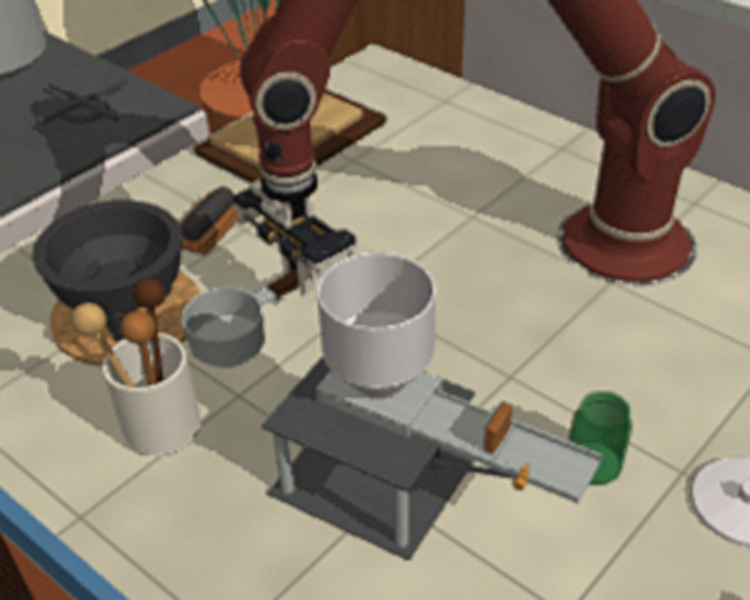

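>>> carry_out:
  rows:
    - [[10, 2, 15, 0, 0, 0, -0.03], [10, 5, 40, 0, 0, 0, -0.07], [10, 8, 67, 0, 0, 0, -0.11], [10, 11, 94, 0, 0, 0, -0.15], [10, 15, 121, 0, 0, 0, -0.19], [10, 18, 145, 0, 0, 0, -0.23], [10, 20, 165, 0, 0, 0, -0.27], [10, 22, 180, 0, 0, 0, -0.3], [10, 23, 188, 0, 0, 0, -0.32], [10, 24, 190, 0, 0, 0, -0.337], [10, 24, 190, 0, 0, 0, -0.337]]

```text
t: 8.02
tool_pos: [0.4524, -0.0864, 0.0715]
tool_rot: [-0.095, 0.996, 0.0, -0.0]
ft_force: [-0.2, -0.3, -2.1]
opening: 0.0216
```

```bash
python3 - <<'E'
from h import *
go(.4546,-.0289,.0715,190.7)
im=ctrl.read_camera("scene")[:,:,::-1]
cv2.imwrite("pics/sc9.png",cv2.resize(im[60:300,120:420],None,fx=2.5,fy=2.5,interpolation=cv2.INTER_CUBIC))
im=ctrl.read_camera("side")[:,:,::-1]
cv2.imwrite("pics/sd9.png",cv2.resize(im[100:320,190:410],None,fx=2.7,fy=2.7,interpolation=cv2.INTER_CUBIC))
E
```

```text
t 8.02 pos [ 0.4524 -0.0864  0.0715] tx -169.15 open 21.6 F [-0.2 -0.3 -2.1]
shift [-13.  56.  -0.] rot [ 0.0002 -0.0006  0.0026] rows 1.3789902388544457 0.021462844787747737
```

View pics/sc9.png

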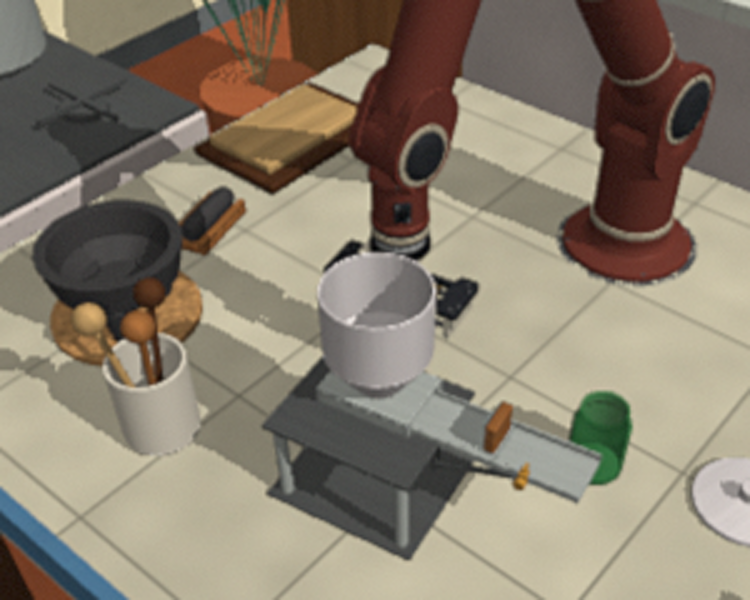

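View pics/sd9.png

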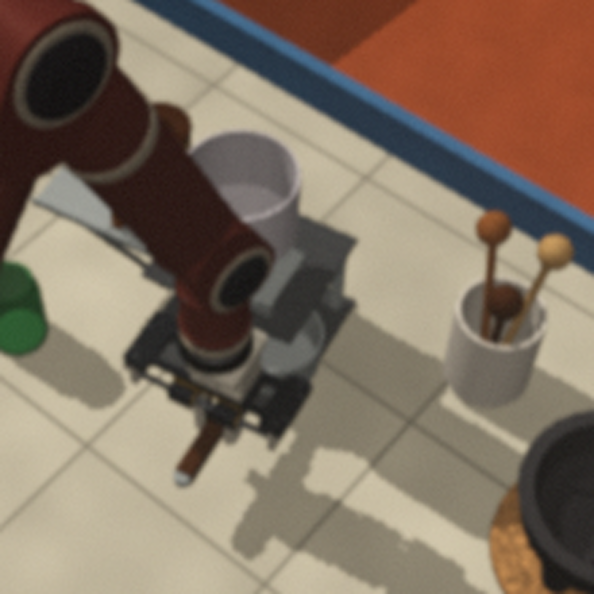

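>>> carry_out:
  rows:
    - [[10, -2, 10, 0, 0, 0, 0], [10, -5, 23, 0, 0, 0, 0], [10, -8, 36, 0, 0, 0, 0], [10, -10, 48, 0, 0, 0, 0], [10, -12, 56, 0, 0, 0, 0.002], [10, -12, 56, 0, 0, 0, 0.002], [10, -12, 56, 0, 0, 0, 0.002]]

```text
t: 8.7
tool_pos: [0.4542, -0.0298, 0.0715]
tool_rot: [-0.093, 0.996, -0.0, 0.0]
ft_force: [-0.1, 0.1, -1.6]
opening: 0.0213
```

```bash
python3 - <<'E'
from h import *
go(.4546,-.0289,.0715,190.7)
im=ctrl.read_camera("side")[:,:,::-1]
cv2.imwrite("pics/sd10.png",cv2.resize(im[100:320,190:410],None,fx=2.7,fy=2.7,interpolation=cv2.INTER_CUBIC))
E
```

```text
t 8.7 pos [ 0.4542 -0.0298  0.0715] tx -169.37 open 21.3 F [-0.1  0.1 -1.6]
shift [-0.6  0.8  0. ] rot [-0.0003 -0.     -0.0013] rows 0.022693105471380776 0.01044602270686101
```

View pics/sd10.png

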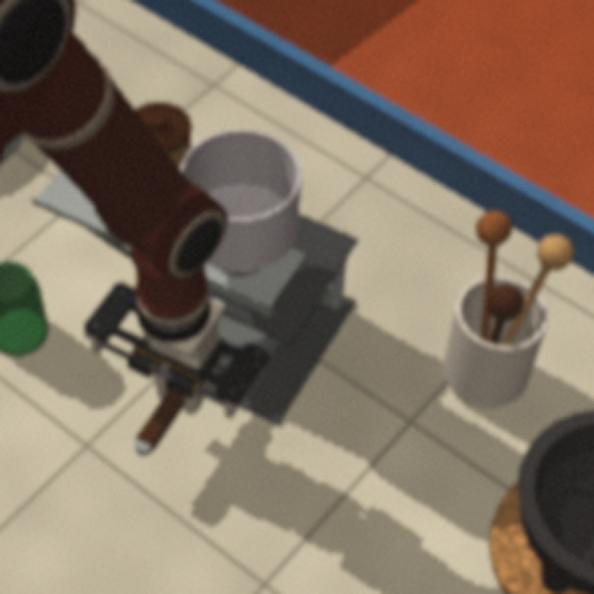

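>>> carry_out:
  rows:
    - [[10, 0, 0, 3, 0, 0, 0], [10, 0, 0, 6, 0, 0, 0], [10, 0, 0, 9, 0, 0, 0], [10, 0, 0, 11, 0, 0, 0], [10, 0, 0, 13, 0, 0, 0], [10, 0, 0, 14, 0, 0, 0], [10, 0, 0, 14, 0, 0, 0], [10, 0, 0, 14, 0, 0, 0]]

```text
t: 9.42
tool_pos: [0.4541, -0.0299, 0.0576]
tool_rot: [-0.092, 0.996, -0.0, -0.0]
ft_force: [-1.3, -0.3, -1.5]
opening: 0.0214
```

>>> carry_out:
  rows:
    - [[10, 0, 0, 0.7, 0, 0, 0], [10, 0, 0, 1.4, 0, 0, 0], [10, 0, 0, 1.4, 0, 0, 0], [10, 0, 0, 1.4, 0, 0, 0]]

```text
t: 9.75
tool_pos: [0.4538, -0.0299, 0.0566]
tool_rot: [-0.092, 0.996, -0.0, -0.0]
ft_force: [-2.8, -0.8, 5.7]
opening: 0.0217
```

>>> carry_out:
  rows:
    - [[10, 0, 0, -0.7, 0, 0, 0], [20, 0, 0, -0.7, 0, 0, 0], [30, 0, 0, -0.7, 0, 0, 0], [50, 0, 0, -0.7, 0, 0, 0], [93, 0, 0, -0.7, 0, 0, 0], [93, 0, 0, -0.7, 0, 0, 0], [93, 0, 0, -0.7, 0, 0, 0], [93, 0, 0, -0.7, 0, 0, 0], [93, 0, 0, -0.7, 0, 0, 0]]

```text
t: 10.5
tool_pos: [0.4542, -0.0297, 0.0568]
tool_rot: [-0.093, 0.996, -0.0, 0.0]
ft_force: [0.4, 0.3, -0.7]
opening: 0.0637
```

```bash
python3 - <<'E'
from h import *
go(.40,-.04,.25,190.7)
im=ctrl.read_camera("wrist")[:,:,::-1]
cv2.imwrite("pics/w11.png",im)
im=ctrl.read_camera("scene")[:,:,::-1]
cv2.imwrite("pics/sc11.png",cv2.resize(im[60:300,120:420],None,fx=2.5,fy=2.5,interpolation=cv2.INTER_CUBIC))
E
```

```text
t 10.5 pos [ 0.4542 -0.0297  0.0568] tx -169.38 open 63.7 F [ 0.4  0.3 -0.7]
shift [  55.2   -0.2 -193.2] rot [-0.      0.     -0.0015] rows 4.818765315684231 0.011730188970143851
```

View pics/w11.png

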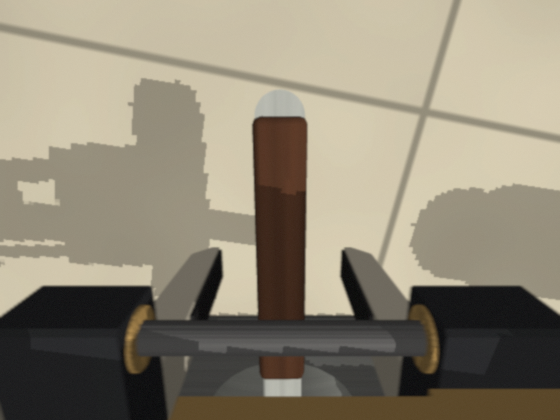

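View pics/sc11.png

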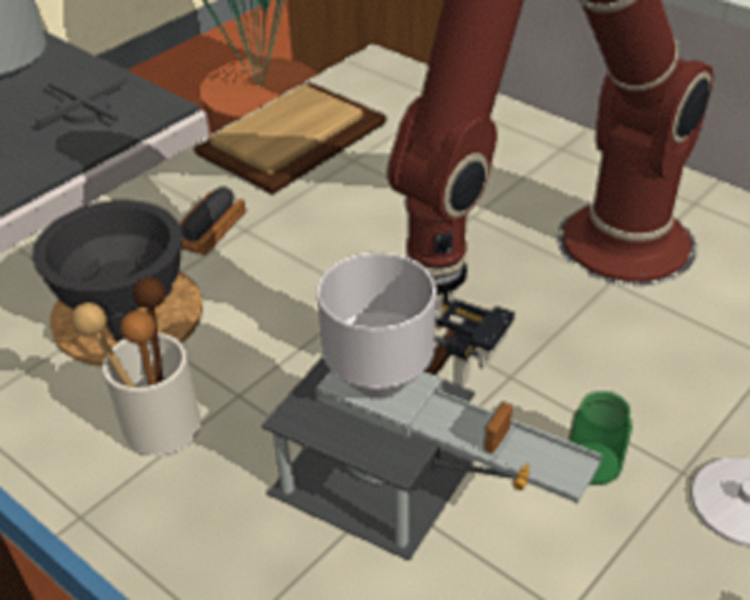

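>>> carry_out:
  rows:
    - [[93, 0, 0, -20, 0, 0, 0], [93, 0, 0, -55, 0, 0, 0], [93, 0, 0, -95, 0, 0, 0], [93, 5, 0, -135, 0, 0, 0], [93, 8, 0, -175, 0, 0, 0], [93, 10, 0, -215, 0, 0, 0], [93, 10, 0, -255, 0, 0, 0], [93, 10, 0, -295, 0, 0, 0], [93, 10, 0, -315, 0, 0, 0], [93, 10, 0, -325, 0, 0, 0], [93, 10, 0, -325, 0, 0, 0]]

```text
t: 11.52
tool_pos: [0.4452, -0.0316, 0.3845]
tool_rot: [-0.092, 0.996, -0.0, 0.003]
ft_force: [-0.5, -0.8, -0.4]
opening: 0.0927
```

```bash
python3 - <<'E'
from h import *
im=ctrl.read_camera("side")[:,:,::-1]
cv2.imwrite("pics/sd12.png",cv2.resize(im[100:320,190:410],None,fx=2.7,fy=2.7,interpolation=cv2.INTER_CUBIC))
go(.5589,.1761,.36,190.7)
E
```

```text
t 11.57 pos [ 0.4444 -0.0316  0.3826] tx -169.38 open 92.8 F [0.7 0.9 0.6]
shift [-150.7  183.    22.8] rot [-0.0005  0.0022 -0.0014] rows 5.711870159197621 0.02131214348325842
```

View pics/sd12.png

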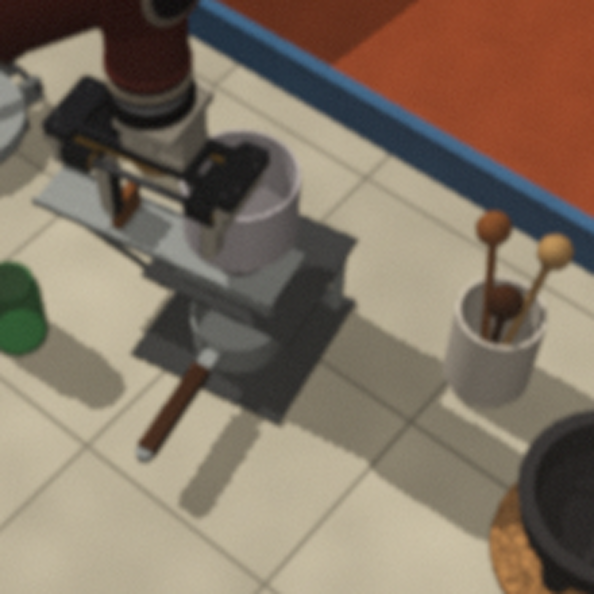

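>>> carry_out:
  rows:
    - [[93, -30, 37, 0, 0, 0, 0], [93, -60, 73, 0, 0, 0, 0], [93, -90, 110, 0, 0, 0, 0], [93, -115, 140, 10, 0, 0, 0], [93, -135, 165, 20, 0, 0, 0], [93, -151, 183, 30, 0, 0, 0], [93, -151, 183, 60, 0, 0, 0], [93, -151, 183, 90, 0, 0, 0], [93, -151, 183, 110, 0, 0, 0], [93, -151, 183, 113, 0, 0, 0], [93, -151, 183, 113, 0, 0, 0]]

```text
t: 12.48
tool_pos: [0.5576, 0.1756, 0.2661]
tool_rot: [-0.093, 0.996, -0.001, -0.003]
ft_force: [0.9, 0.2, 0.4]
opening: 0.0935
```

```bash
python3 - <<'E'
from h import *
D=ctrl.get_calibration("side")
th=.187;c,s=np.cos(th),np.sin(th);O=np.array([.5927,-.0027]);M=np.array([[c,-s],[s,c]])
for n,p,z in(("cap end",(145,455),.053),("wood/bracket",(204,368),.062)):
    w=onz(D,190+p[0]/2.7,100+p[1]/2.7,z);print(n,w.round(4),"disp",(M.T@(w[:2]-O)).round(4))
go(.5589,.1761,.167,190.7)
im=ctrl.read_camera("wrist")[:,:,::-1]
cv2.imwrite("pics/w13.png",im)
im=ctrl.read_camera("scene")[:,:,::-1]
cv2.imwrite("pics/sc13.png",cv2.resize(im[100:300,200:400],None,fx=3,fy=3,interpolation=cv2.INTER_CUBIC))
E
```

```text
cap end [ 0.3773 -0.0512  0.053 ] disp [-0.2207 -0.0076]
wood/bracket [ 0.499  -0.0302  0.062 ] disp [-0.0972 -0.0096]
t 12.48 pos [0.5576 0.1756 0.2661] tx -169.38 open 93.5 F [0.9 0.2 0.4]
shift [-2.   0.3 99.1] rot [-0.0009 -0.0062 -0.0014] rows 2.3776568373356333 0.051041509181397916
```

View pics/w13.png

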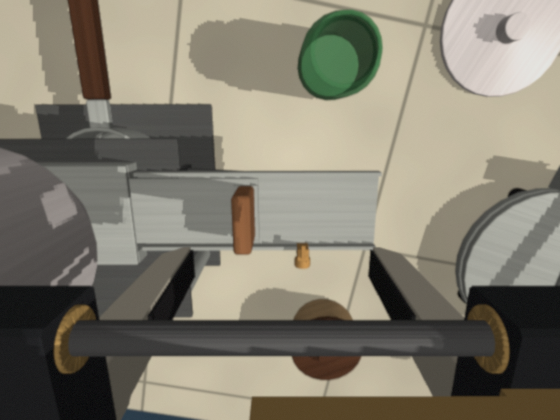

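View pics/sc13.png

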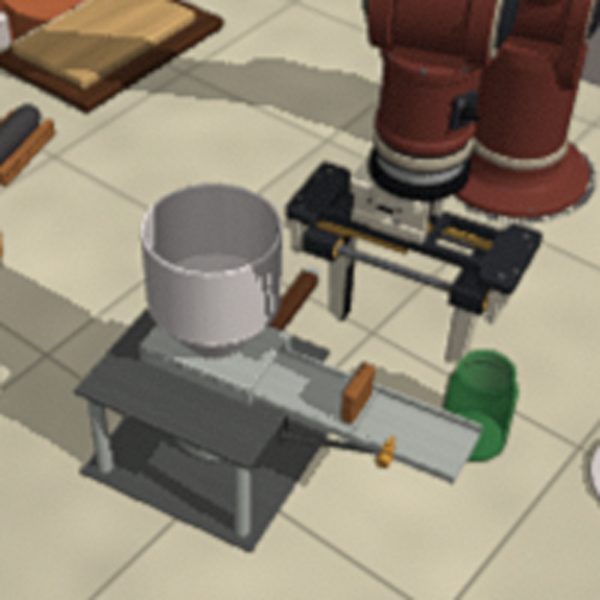

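>>> carry_out:
  rows:
    - [[93, -2, 1, 25, 0, 0, 0], [93, -2, 1, 50, 0, 0, 0], [93, -2, 1, 75, 0, 0, 0], [93, -2, 1, 90, 0, 0, 0], [93, -2, 1, 97, 0, 0, 0], [93, -2, 1, 99, 0, 0, 0], [93, -2, 1, 99, 0, 0, 0], [93, -2, 1, 99, 0, 0, 0]]

```text
t: 13.25
tool_pos: [0.5619, 0.1778, 0.1715]
tool_rot: [-0.092, 0.996, 0.0, 0.002]
ft_force: [-0.3, -0.6, 0.4]
opening: 0.093
```

```bash
python3 - <<'E'
from h import *
go(.5589,.1761,.167,190.7)
im=ctrl.read_camera("wrist")[:,:,::-1]
cv2.imwrite("pics/w14.png",im)
im=ctrl.read_camera("scene")[:,:,::-1]
cv2.imwrite("pics/sc14.png",cv2.resize(im[150:300,230:390],None,fx=4,fy=4,interpolation=cv2.INTER_CUBIC))
E
```

```text
t 13.25 pos [0.5619 0.1778 0.1715] tx -169.39 open 93.0 F [-0.3 -0.6  0.4]
shift [ 3.3 -1.1  4.5] rot [ 0.0005  0.0034 -0.0016] rows 0.13699680923334945 0.030121981167174846
```

View pics/w14.png

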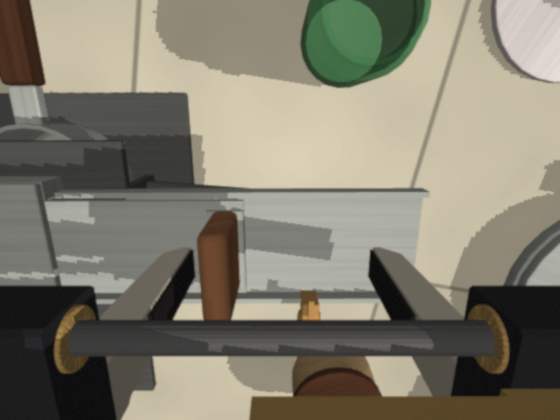

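View pics/sc14.png

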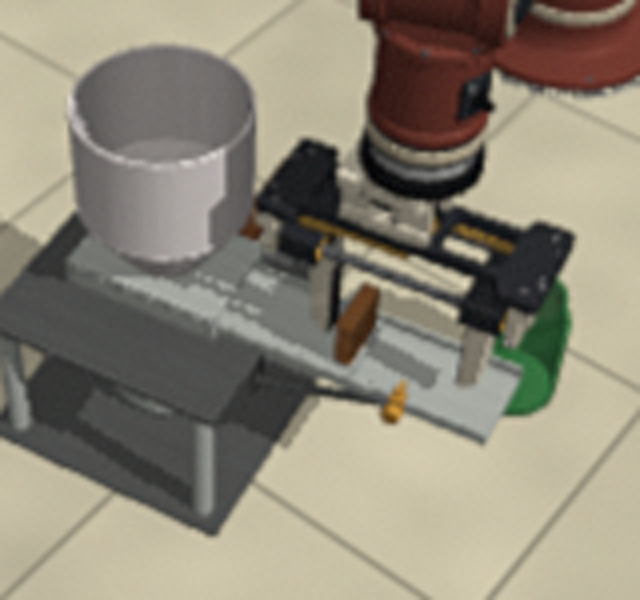

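>>> carry_out:
  rows:
    - [[93, 0, 0, 0, 0, 0, 0], [93, 0, 0, 0, 0, 0, 0], [80, 0, 0, 0, 0, 0, 0], [5, 0, 0, 0, 0, 0, 0], [5, 0, 0, 0, 0, 0, 0], [5, 0, 0, 0, 0, 0, 0], [5, 0, 0, 0, 0, 0, 0]]
  grip_force: 45

```text
t: 13.93
tool_pos: [0.5614, 0.1742, 0.1697]
tool_rot: [-0.092, 0.996, -0.002, -0.0]
ft_force: [1.4, -5.3, 0.5]
opening: 0.0642
```

```bash
python3 - <<'E'
from h import *
go(.5589,.1761,.167,190.7)
E
```

```text
t 13.93 pos [0.5614 0.1742 0.1697] tx -169.49 open 64.2 F [ 1.4 -5.3  0.5]
shift [2.1 2.3 2.7] rot [-0.0046 -0.0005 -0.0033] rows 0.09883355304182621 0.045679734116512626
```

>>> carry_out:
  rows:
    - [[5, 2, 1, 2, 0, 0, -0.002], [5, 2, 1, 2, 0, 0, -0.002], [5, 2, 1, 2, 0, 0, -0.002], [5, 2, 1, 2, 0, 0, -0.002], [5, 2, 1, 2, 0, 0, -0.002], [5, 2, 1, 2, 0, 0, -0.002], [5, 2, 1, 2, 0, 0, -0.002], [5, 2, 1, 2, 0, 0, -0.002], [5, 2, 1, 2, 0, 0, -0.002], [5, 2, 1, 2, 0, 0, -0.002], [5, 2, 1, 2, 0, 0, -0.002], [5, 2, 1, 2, 0, 0, -0.002]]

```text
t: 14.93
tool_pos: [0.5608, 0.1731, 0.1685]
tool_rot: [-0.092, 0.996, -0.003, 0.001]
ft_force: [2.8, -8.1, 2.6]
opening: 0.0137
```

```bash
python3 - <<'E'
from h import *
go(.5589,.1761,.167,190.7)
im=ctrl.read_camera("wrist")[:,:,::-1]
cv2.imwrite("pics/w15.png",im)
E
```

```text
t 14.93 pos [0.5608 0.1731 0.1685] tx -169.5 open 13.7 F [ 2.8 -8.1  2.6]
shift [1.3 3.3 1.5] rot [-0.0063  0.0023 -0.0034] rows 0.09174635914951572 0.059860599045337824
```

View pics/w15.png

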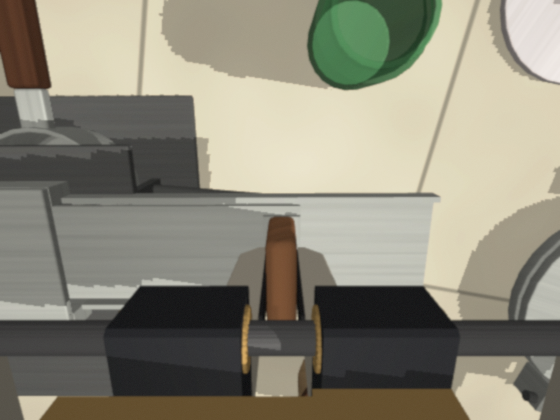

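>>> carry_out:
  rows:
    - [[5, 0, 3, 0, 0, 0, 0], [5, 0, 6, 0, 0, 0, 0], [5, 0, 9, 0, 0, 0, 0], [5, 0, 12, 0, 0, 0, 0], [5, 0, 15, 0, 0, 0, 0], [5, 0, 17, 0, 0, 0, 0], [5, 0, 17, 0, 0, 0, 0], [5, 0, 17, 0, 0, 0, 0]]

```text
t: 15.65
tool_pos: [0.5577, 0.1895, 0.1685]
tool_rot: [-0.091, 0.996, -0.003, 0.001]
ft_force: [0.9, -7.6, 2.9]
opening: 0.0136
```

```bash
python3 - <<'E'
from h import *
th=.187;c,s=np.cos(th),np.sin(th);O=np.array([.5927,-.0027]);M=np.array([[c,-s],[s,c]])
go(.5589,.1761,.167,190.7)
o=ctrl.get_obs();print("disp",(M.T@(o["tool_pos"][:2]-O)).round(4),o["ft_force"],R.from_quat(o["tool_rot"]).as_matrix()[:,2])
im=np.mean([ctrl.read_camera("scene").astype(float) for _ in range(3)],0)[:,:,::-1].astype(np.uint8)
cv2.imwrite("pics/sc16f.png",im)
cv2.imwrite("pics/sc16.png",cv2.resize(im[205:275,290:370],None,fx=8,fy=8,interpolation=cv2.INTER_CUBIC))
a=cv2.imread("pics/scene0.png")
cv2.imwrite("pics/sc0z.png",cv2.resize(a[205:275,290:370],None,fx=8,fy=8,interpolation=cv2.INTER_CUBIC))
im=ctrl.read_camera("side")[:,:,::-1]
cv2.imwrite("pics/sd16.png",cv2.resize(im[100:260,180:340],None,fx=3.5,fy=3.5,interpolation=cv2.INTER_CUBIC))
cv2.imwrite("pics/w16.png",ctrl.read_camera("wrist")[:,:,::-1])
E
```

```text
t 15.65 pos [0.5577 0.1895 0.1685] tx -169.51 open 13.6 F [ 0.9 -7.6  2.9]
shift [  1.3 -13.3   1.5] rot [-0.0068  0.002  -0.0038] rows 0.3236370648838559 0.06456407286793339
disp [0.0013 0.1953] [ 0.8689282  -7.60394724  2.92293132] [ 0.00325523 -0.00635679 -0.9999745 ]
```

View pics/sc16.png

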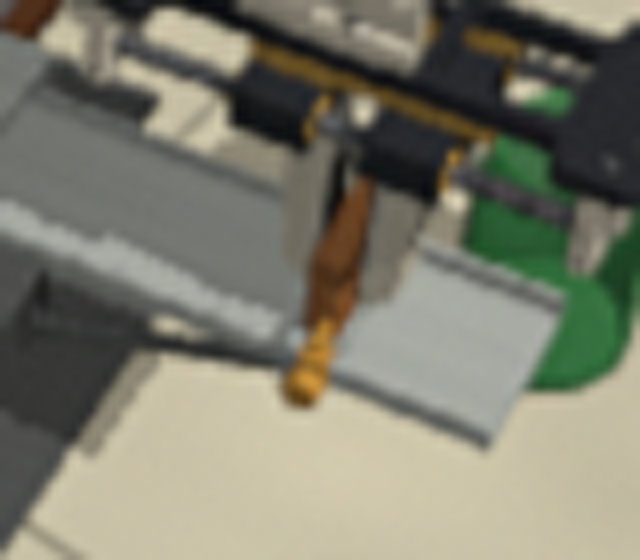

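View pics/sc0z.png

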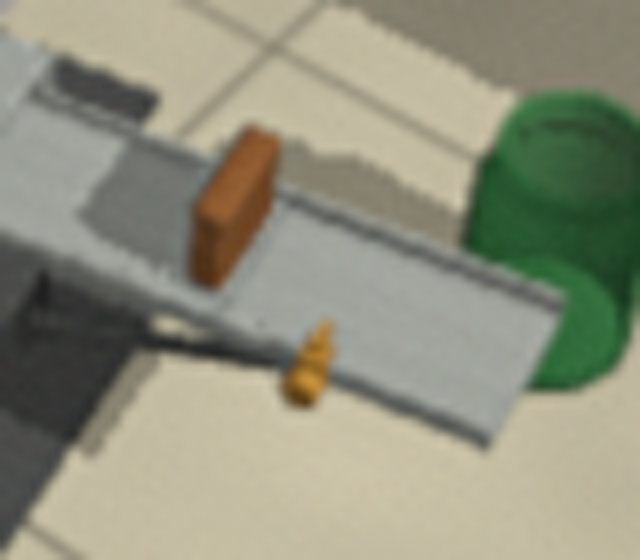

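View pics/sd16.png

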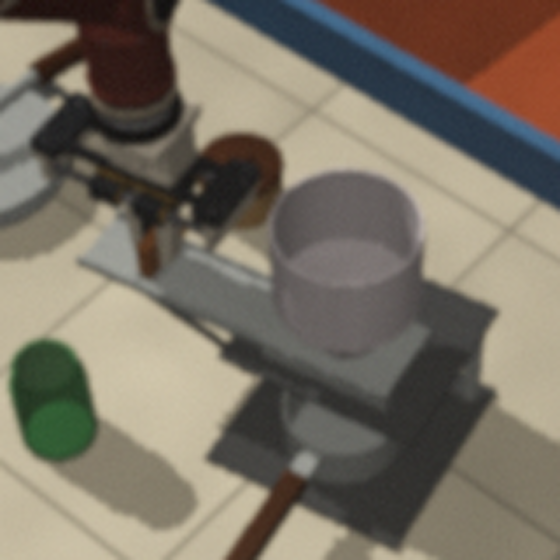

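View pics/w16.png

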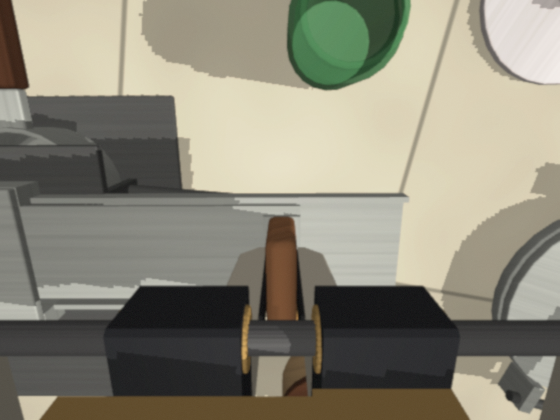

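```bash
python3 - <<'E'
from h import *
S=ctrl.get_calibration("scene")
th=.187;c,s=np.cos(th),np.sin(th);O=np.array([.5927,-.0027]);M=np.array([[c,-s],[s,c]])
def W(x,y,z):return np.r_[O+M@[x,y],z]
def C(p):return (P(S,p)[0]-[290,205])*8
for n,v,ob in(("tnl",(.023,.143,.173),(197,203)),("tnr",(.023,.157,.173),(222,220)),("tfr",(-.023,.157,.173),(280,143)),("tfl",(-.023,.143,.173),(255,125)),("bl",(.023,.143,.133),(192,275)),("br",(.023,.157,.133),(215,288)),
 ("chan end back",(.0335,.26,.136),(490,447)),("chan end front",(-.0335,.26,.136),(567,300))):
    q=C(W(*v));print(n,q.round(1),"obs",ob,"diff",(np.array(ob)-q).round(1))
for y in(.193,.195,.197,.199):print(y,"tip",C(W(.025,y,.146)).round(1),"bottom c",C(W(.023,y,.133)).round(1),"bl",C(W(.023,y-.007,.133)).round(1),"br",C(W(.023,y+.007,.133)).round(1),"saddle",C(W(.0335,y,.146)).round(1))
E
```

```text
tnl [186.9 193.9] obs (197, 203) diff [10.1  9.1]
tnr [225.  209.1] obs (222, 220) diff [-3.  10.9]
tfr [282.8 120.2] obs (280, 143) diff [-2.8 22.8]
tfl [245.5 105.8] obs (255, 125) diff [ 9.5 19.2]
bl [180.5 271.4] obs (192, 275) diff [11.5  3.6]
br [217.5 286.6] obs (215, 288) diff [-2.5  1.4]
chan end back [490.2 419.7] obs (490, 447) diff [-0.2 27.3]
chan end front [564.4 281.7] obs (567, 300) diff [ 2.6 18.3]
0.193 tip [315.2 305.7] bottom c [314.4 326.3] bl [295.4 318.5] br [333.5 334.2] saddle [304.7 323.1]
0.195 tip [320.7 308. ] bottom c [319.8 328.6] bl [300.8 320.8] br [338.9 336.4] saddle [310.2 325.3]
0.197 tip [326.2 310.2] bottom c [325.3 330.8] bl [306.2 323. ] br [344.4 338.7] saddle [315.8 327.6]
0.199 tip [331.7 312.5] bottom c [330.7 333.1] bl [311.6 325.2] br [349.9 340.9] saddle [321.3 329.9]
```

```bash
python3 - <<'E'
from h import *
a=cv2.imread("pics/sc16f.png")
x=cv2.resize(a[225:258,322:342],None,fx=20,fy=20,interpolation=cv2.INTER_LANCZOS4)
b=cv2.imread("pics/scene0.png");b=cv2.resize(b[225:258,322:342],None,fx=20,fy=20,interpolation=cv2.INTER_LANCZOS4)
cv2.imwrite("pics/sc16y.png",np.hstack([x[:600],b[:600]]))
E
```

```text
(no output)
```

View pics/sc16y.png

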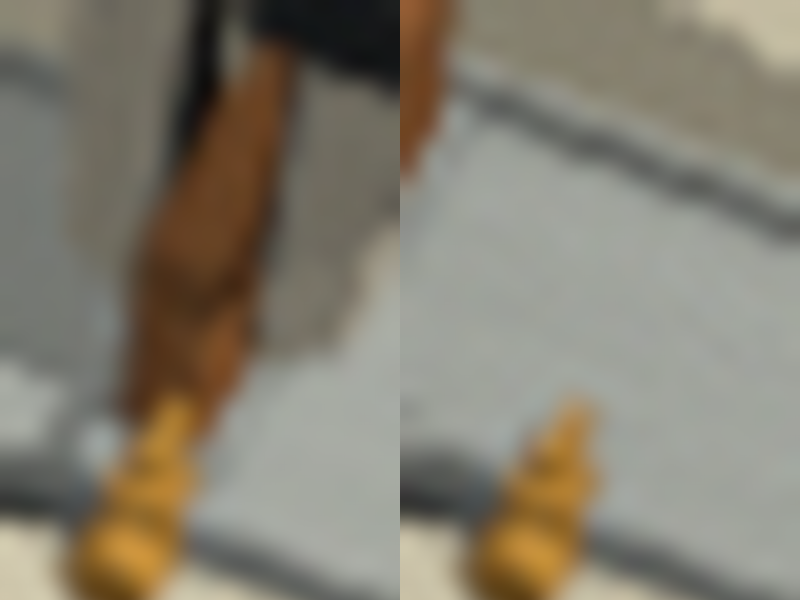

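>>> carry_out:
  rows:
    - [[5, 0, 0.5, 0, 0, 0, 0], [5, 0, 0.8, 0, 0, 0, 0], [5, 0, 0.8, 0, 0, 0, 0], [5, 0, 0.8, 0, 0, 0, 0], [5, 0, 0.8, 0, 0, 0, 0], [5, 0, 0.8, 0, 0, 0, 0]]

```text
t: 16.4
tool_pos: [0.5577, 0.1895, 0.1685]
tool_rot: [-0.091, 0.996, -0.004, 0.001]
ft_force: [2.3, -9.0, 3.8]
opening: 0.014
```

```bash
python3 - <<'E'
from h import *
th=.187;c,s=np.cos(th),np.sin(th);O=np.array([.5927,-.0027]);M=np.array([[c,-s],[s,c]])
o=ctrl.get_obs();print("disp",(M.T@(o["tool_pos"][:2]-O)).round(4),o["ft_force"],o["opening"],o["t"],abs(o["joint_velocities"]).max())
im=np.mean([ctrl.read_camera("scene").astype(float) for _ in range(3)],0)[:,:,::-1].astype(np.uint8)
x=cv2.resize(im[225:258,322:342],None,fx=20,fy=20,interpolation=cv2.INTER_LANCZOS4)
b=cv2.imread("pics/sc16f.png");b=cv2.resize(b[225:258,322:342],None,fx=20,fy=20,interpolation=cv2.INTER_LANCZOS4)
cv2.imwrite("pics/sc17y.png",np.hstack([x[:600],b[:600]]))
cv2.imwrite("pics/sc17f.png",im)
o=ctrl.get_obs();print((M.T@(o["tool_pos"][:2]-O)).round(4))
E
```

```text
disp [0.0014 0.1953] [ 2.29991181 -9.0281501   3.75657584] 0.013959277339744853 16.4 0.0016964205330052373
[0.0013 0.1953]
```

View pics/sc17y.png

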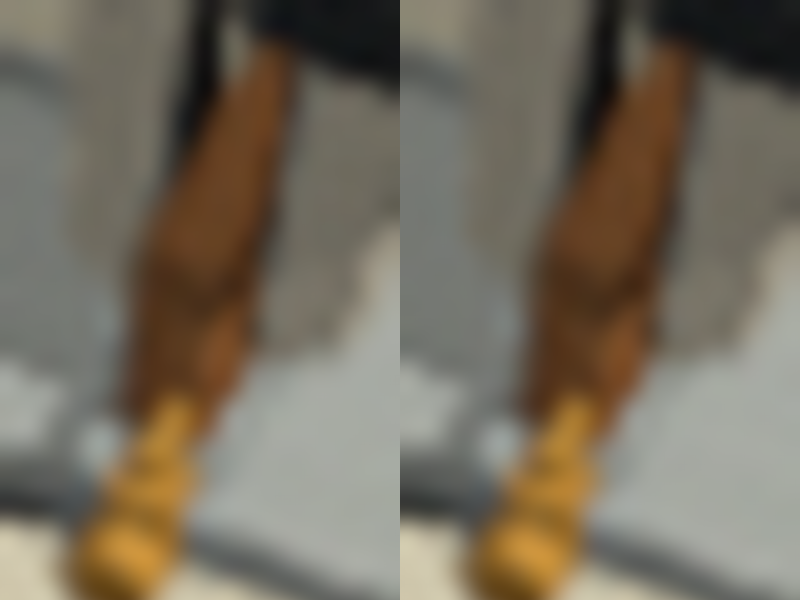

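View pics/sc17f.png

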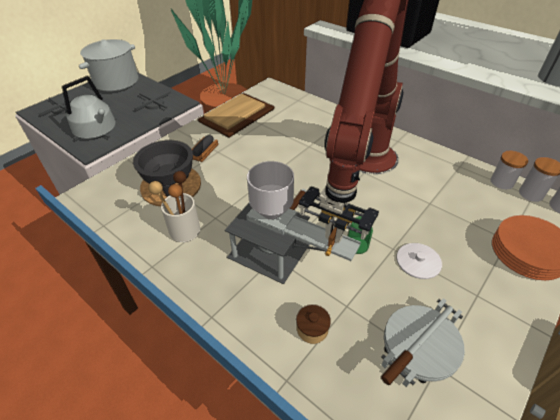

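>>> carry_out:
  rows:
    - [[5, 0, 0.7, 0, 0, 0, 0], [5, 0, 1.4, 0, 0, 0, 0], [5, 0, 1.4, 0, 0, 0, 0], [5, 0, 1.4, 0, 0, 0, 0], [5, 0, 1.4, 0, 0, 0, 0], [5, 0, 1.4, 0, 0, 0, 0]]

```text
t: 17.05
tool_pos: [0.5575, 0.1908, 0.1685]
tool_rot: [-0.091, 0.996, -0.004, 0.001]
ft_force: [2.1, -9.6, 2.8]
opening: 0.0139
```

```bash
python3 - <<'E'
from h import *
th=.187;c,s=np.cos(th),np.sin(th);O=np.array([.5927,-.0027]);M=np.array([[c,-s],[s,c]])
im=np.mean([ctrl.read_camera("scene").astype(float) for _ in range(3)],0)[:,:,::-1].astype(np.uint8)
x=cv2.resize(im[225:258,322:342],None,fx=20,fy=20,interpolation=cv2.INTER_LANCZOS4)
b=cv2.imread("pics/sc16f.png");b=cv2.resize(b[225:258,322:342],None,fx=20,fy=20,interpolation=cv2.INTER_LANCZOS4)
cv2.imwrite("pics/sc18y.png",np.hstack([x[:600],b[:600]]))
o=ctrl.get_obs();print((M.T@(o["tool_pos"][:2]-O)).round(4),o["ft_force"],o["opening"],o["t"])
E
```

```text
[0.0014 0.1967] [ 1.70865105 -8.80701456  2.89839015] 0.013609400035540774 17.2
```

View pics/sc18y.png

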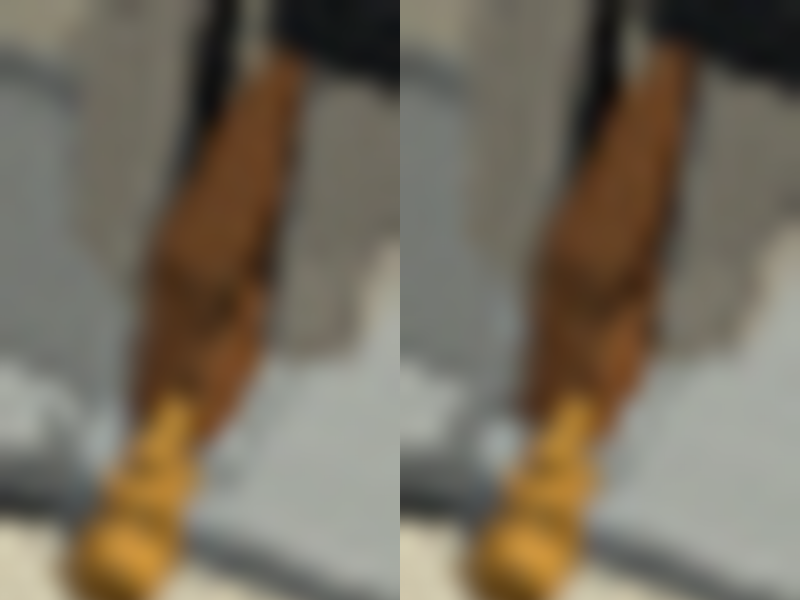

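```bash
python3 - <<'E'
from h import *
cv2.imwrite("pics/sd19.png",ctrl.read_camera("side")[:,:,::-1])
o=ctrl.get_obs();print(o["tool_pos"].round(4),o["ft_force"].round(1),o["t"])
E
```

```text
[0.5575 0.1908 0.1685] [ 2.  -8.3  3. ] 17.25
```

View pics/sd19.png

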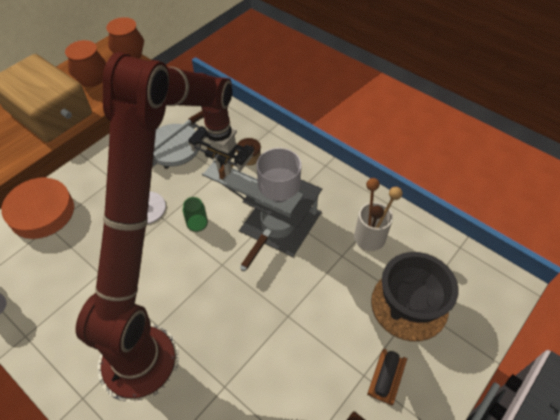

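The side view shows the pan under the spout at about (275,225), with its handle to the front at (255,250). The gripper is holding the gate at (222,165), and the other objects look where they were.

```bash
python3 -c "
from rig import ctrl
print(ctrl.sign_off())"
```

```text
the job is handed in; nothing more can be done
None
```

I stood the pan on the dispenser's base under the spout and let go of it. Only then did I draw the gate out by its grip to the brass pointer. I handed in at 17.3 s, still holding the grip. The hand-in gave no verdict.

- **Pan:** it stands about 8 mm in front of the spout's axis and about 5 mm to its -y side. That leaves the whole mouth well inside the rim.
- **Gate:** the middle of the grip is at dispenser y of about 196.7 mm by the tool position. That is about 46.7 mm drawn out.
- **Pointer position:** my readings of the tip disagreed slightly. One wrist view put it at 196.4 to 197.3 mm, and a second, where the tip was hard to read, at about 194 to 195 mm. The scene camera's close-up showed the grip lined up with the tip to roughly 0.5 mm, so I expect the gate to be within 1 to 2 mm.
- **Pointer setting and other objects:** in the before and after pictures the pointer is unmoved, and everything else I could see looks where it was.
- **Forces:** at the end the wrist force was about 9 N, mostly the gate spring. I saw no signs of unwanted contact during the job.
- **A move that did not respond:** the first 0.8 mm fine adjustment of the gate did not move the grip. A second adjustment of 1.4 mm moved it, and I checked the result in the picture.

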